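# Start the shaker's hold-down bolt in its boss

### The arm

A 6-joint arm with a two-finger parallel gripper is mounted at the origin on the work surface. World frame = base frame: x ahead of the robot, y to its left, z up, the work surface at z = 0. Lengths are in m, angles in rad, forces in N, time in s.
With the tool pointing down it reaches from about 0.25 to 0.775 m from the base axis. Payload 4 kg.
Tool frame: the origin (TCP) lies at the very end of the fingers, on their centre line; the grasp point (between the pads) lies 19 mm behind it (robot.pinch_z is the distance from the TCP to the grasp point, in m); z points along the fingers, y is the direction in which the jaws open and shut (so a half turn about z gives the same grasp; the last joint's range is limited). The gripper opens to 94 mm and grips with 3 to 60 N. Pads are 16 mm wide; open, the fingers measure 119 mm over their backs; the gripper's body (75 mm by 177 mm) begins 78 mm behind the grasp point.
Start: joints at [-1.37, 0.087, 1.371, -0, 1.684, -0.103], TCP at [0.165, -0.525, 0.166] pointing down, gripper open.
Joint ranges: [-3.1, 3.1], [-0.76, 2.03], [0.27, 2.55], [-1.08, 4.22], [0.17, 2.65], [-2.57, 2.57]. Speed limits (rad/s): [2.79, 2.79, 3.14, 3.14, 3.14, 3.14].

### API

Orientations are given as a unit quaternion [w, x, y, z].
In Python, from bench import robot, read_camera, workorder, search_frame gives the robot as it stands. The module is installed in compiled form; this text tells all that it offers.
- The arm moves only by the tool jog_arm, never from a script. Its argument "rows" is a list of rows, each a list of 5 numbers: the finger opening in mm, from 0 to 94, then the shift along the tool's x, y, z in mm, then the turn about the tool's z in degrees. In form: [[jaw, tx, ty, tz, yaw], ...]. A call has 1 to 20 rows; each row is the pose to reach, as a shift and turn from the pose measured when the call began, along the tool's axes at that moment; what a row does not reach only later rows make up. A row lasts 1/10 s, in which the tool goes at most 50 mm and 8.59 degrees, less where a joint would pass 70% of its speed; a pose out of reach is approached as far as the arm can. A call with a gripper value outside its range is refused whole. The fingers move at their own pace and stop on an object; "newtons" is the grip in N (left out, the last holds). Time passes only in rows, so rows that repeat a pose let the fingers close. It gives the time, the measured TCP pose, the force and the opening at its end, in the units of the state.
- robot.get_obs(): the state, without advancing time (a new reading comes with each control period).
- read_camera(name): name is "side" or "top" or "wrist"; returns a dict with "frame" (400x640x3 uint8, red, green, blue), "K" (3x3 intrinsics, pixels), "world_to_cam" (4x4, takes a point from world to camera coordinates); the wrist camera has in their place "tool_from_camera" (4x4, takes a point from camera to tool coordinates, whose origin is the TCP and whose axes are the flange's). Camera axes: x right, y up, looking along -z (the intrinsics and any distortion apply to the point x, -y, -z); pixel columns grow to the right and rows downward; lengths in m; the calibration is good to about 2 mm. A picture is of the moment at which its call begins: read the wrist's pose just before it. There is no depth.
- workorder.close_job(): hands the job in, once; it reports no verdict.
Trained networks look in a picture, given as the dict that the camera call returned (one of the last four; its "shot" number tells which), for a name from the list of things; names that differ only in an ending like _2 or _b are one class to them, and where a whole thing is asked for, a point or a joint stands for the part that bears it (a point fixed in the world has none). Each returns a list of dicts, best first, with "score" (0 to 1); they miss things now and then, are a little off and sometimes report something else, mostly with a low value. They report only what shows in the picture. A call takes as long as a camera call.
- search_frame(target, picture): "rect" ([left, top, right, bottom] in pixels, round what is visible of it).
The state is a dict: "t": time; "qpos": joint angles; "dq": joint speeds; "tau": joint torques, N m; "eef_pos": TCP position; "tcp_rot": TCP orientation; "wrist_force": force on the tool from outside, world axes, zero at the start; "wrist_torque": the same for the moment, N m; "finger_gap": opening from 0.0 (shut) to 1.0 (fully open).
Only numpy, scipy, OpenCV 4.12 (cv2) and the standard library are available. Lean on these libraries where they do the work, as an engineer would, in place of code of your own. Each camera call takes 0.05 s, during which the arm holds its last target.

### The job

On the laboratory shaker, lift the black hex-headed bolt clear and slide the hold-down bar along its rails fully home against the stop, so that the bolt stands over the threaded boss, and lower it onto the thread. Turn the bolt backward (anticlockwise seen from above) until it drops into the thread, then forward (clockwise) one full turn so that it is started, and finish while still gripping the bolt's head with the bar home. Leave the tube rack, the vials and everything else on the bench where they are.

Things in the scene. Friction and masses are not known exactly. Their poses are not given: they have to be found in the camera images.
- shaker: White bench shaker, fixed, 240 (x) x 340 (y) x 60 mm with an aluminium platform on top, 60 mm up. Origin: centre of its underside. Its +y is the way the hold-down bar slides home. Two steel guide rails run along y at x = +-85 mm, 86 mm up, with end posts 96 mm high at y = +-150 mm.
- hold_bar (a joint): Travel (m) of the aluminium cross bar on the two rails: 0 = far from the boss, grows along the shaker's +y, 0.140 = fully home against the stop, where the bolt is exactly over the boss. Starts between 0 and 0.06. About 5 N of friction; it stays where it is left.
- hub (a point): Centre of the top of the round hub (40 mm across, 122 mm above the bench, a thin bushing to 124 mm) in the middle of the cross bar, through which the bolt passes. The bar is 196 mm long (x), 30 mm wide, its top 110 mm above the bench.
- bolt: Bolt, captive in the bar's hub: it only slides up and down and turns; about 180 g, if let go it sinks at 0.1 m/s. Origin: on its axis at the underside of the head, z up. Head: black hexagon, 34 mm across flats, 39 mm across corners, 28 mm tall, above the origin. Its x axis, also turned by 60 and 120 degrees, is square to flats. Origin 136 mm above the bench at the lowest stop, where it starts; can be lifted 34 mm.
- bolt_lug (a point): Centre of the bolt's shank (steel, 21 mm across) 65.5 mm below its origin, where one lug, 4 mm thick and reaching 16.5 mm from the axis along the bolt's x, serves as its thread. The shank ends 5 mm lower. To pass over the boss the bolt must be lifted at least 26 mm from its lowest stop.
- bolt_turn (a joint): Turn of the bolt (rad), grows forward (clockwise from above), range -2.5 to 9.5, starts between 0.5 and 1.2. The drop comes 0.5 to 2.5 rad backward of the start, different each time. Friction about 0.015 N m. The bolt falls only if the grip lets it slide: fingers just loose on the flats turn it and let it fall; a clamped head must be let loose or pushed down.
- boss_mouth (a point): Centre of the mouth of the threaded steel boss fixed on the platform: 45 mm across, 31 mm high, mouth 91 mm above the bench, opening upward, bore 35 mm. The bolt's origin is about 62 to 64 mm above this point when it first rests on the thread, 64.5 mm just before the drop, 56.5 mm after the drop and 48.5 mm after one full turn forward.
- thread (a point): Point on the boss axis at the level of the thread's first turn, 3 mm below the mouth. Thread: right-handed, one start, 8 mm pitch: each forward turn lowers the bolt 8 mm (1.27 mm per rad). A lowered bolt lands on the first turn; turned backward it climbs slowly until its lug passes the thread's start edge and it falls about 8 mm.
- tube_rack: Loose grey rack of small capped tubes, 124 x 56 x 46 mm, on the platform beyond the boss (about 58 mm further along +y). Origin: centre of underside.
- vial_a: Loose capped vial, 25 mm across, 46 mm tall, on the platform behind the bar. Origin: centre of underside.
- vial_b: Loose vial like vial_a, on the bench.
- vial_c: Loose vial like vial_a, on the bench.
- tip_box: Loose pipette tip box with clear lid, 89 x 124 x 65 mm, on the bench.
- marker_a: Loose marker pen, 145 x 14 x 14 mm, lying on the bench.
- marker_b: Loose marker pen like marker_a.
- mini_spin: Loose small centrifuge with clear dome, 156 mm across, 102 mm tall, on the bench.

How it is judged:
By the outcome, as a careful person would: the job done as asked, in the order asked, and still so for the second after the job is handed in, while the arm keeps its last pose, push and grip.
It also fails if it takes over 72 s, if anything falls off the work surface, if the arm or the gripper's body presses on something with over 40 N, if the wrist force passes 120 N, or if a joint passes its speed limit or range.

## Working session

There is one attempt and no reset: what is moved stays moved. The work goes in short steps, Python scripts to look and compute and a tool call to move; the robot and the scene stay as the last step left them, time stands still between calls to the robot, and variables do not carry over. Pictures are saved under pics/ and viewed, and the job is handed in when it is done.

Besides the shell and the picture viewer there is one more tool, called after "Request:" as name(argument=value, ...), one argument or row to a line, values as JSON. jog_arm: Moves the arm, as the interface text tells. Its arguments: {"type":"object","properties":{"rows":{"type":"array"},"newtons":{"type":"number"}},"required":["rows"]}

```bash
mkdir -p pics
cat > h.py <<'E'
import numpy as np, cv2
from bench import robot, read_camera, workorder, search_frame
def save(p,n): cv2.imwrite('pics/'+n+'.png', cv2.cvtColor(p['frame'],cv2.COLOR_RGB2BGR))
E
python3 - <<'E'
from h import *
o=robot.get_obs(); print(o); print(robot.pinch_z)
for n in ['side','top','wrist']:
    p=read_camera(n); save(p,n+'0'); print(n,[k for k in p],p['K'].tolist(),(p.get('world_to_cam') if 'world_to_cam' in p else p['tool_from_camera']).tolist())
    print({k:p[k] for k in p if k not in('frame','K','world_to_cam','tool_from_camera')})
    for t in ['bolt','hub','boss_mouth','shaker','tube_rack','hold_bar','vial_a','bolt_lug']:
        try:print(t,[(np.round(r['rect']).tolist(),round(r['score'],2)) for r in search_frame(t,p)[:4]])
        except Exception as e: print(t,e)
E
```

```text
{'t': 0.0, 'qpos': array([-1.37009664e+00,  8.79186291e-02,  1.37225572e+00, -3.79876822e-05,
        1.68359067e+00, -1.03088352e-01]), 'dq': array([-1.36223968e-03,  1.16447391e-03,  2.94111216e-04, -6.75736794e-05,
        1.85970705e-03,  4.03785224e-04]), 'tau': array([ 4.10608945e-04, -3.40175807e+01, -3.02426720e+01,  7.18041253e-02,
        3.31019587e-02, -1.59749648e-04]), 'eef_pos': array([ 0.16438488, -0.52419024,  0.16492341]), 'tcp_rot': array([-1.08396997e-03,  9.88486003e-01,  1.51308432e-01, -7.18438803e-05]), 'wrist_force': array([-1.0489327 , -1.17330775,  0.09641531]), 'wrist_torque': array([-0.03725448,  0.00867615, -0.00168088]), 'finger_gap': 0.9989931432029111}
0.0188
side ['frame', 'K', 'world_to_cam', 'shot'] [[488.34172593142534, 0.0, 313.3140476446242], [0.0, 488.34172593142534, 199.39095208515053], [0.0, 0.0, 1.0]] [[-0.868371547014927, -0.4955272288347855, 0.019586266061212134, 0.4172524522720651], [0.35348231866821767, -0.5907818962714018, 0.7252771893744538, -0.24107681723669258], [-0.347823384383286, 0.6367334736931025, 0.688178303025366, -1.165053458
[... 1349 characters left out ...]
89.0, 373.0, 196.0], 0.43), ([465.0, 224.0, 475.0, 230.0], 0.41)]
bolt_lug [([258.0, 131.0, 392.0, 243.0], 0.64), ([338.0, 178.0, 353.0, 191.0], 0.62)]
wrist ['frame', 'K', 'tool_from_camera', 'shot'] [[343.8816476044244, 0.0, 320.9172855974819], [0.0, 343.8816476044244, 199.2227430088446], [0.0, 0.0, 1.0]] [[-0.00025356209927802095, 0.9678820062028751, 0.2514047687991571, 0.07258277029485657], [0.9999999454574732, 0.00029862539797032115, -0.000141095429540857, 4.5400721343957784e-05], [-0.00021163957654435274, 0.2514047193104527, -0.9678820291322288, -0.21927259128419727], [0.0, 0.0, 0.0, 1.0]]
{'shot': 3}
bolt []
hub []
boss_mouth []
shaker []
tube_rack []
hold_bar []
vial_a []
bolt_lug []
```

Run:
```python
import cv2
a=cv2.imread('pics/side0.png')[110:290,180:420]; cv2.imwrite('pics/side0c.png',cv2.resize(a,None,fx=3.3,fy=3.3,interpolation=cv2.INTER_CUBIC))
a=cv2.imread('pics/top0.png')[110:270,240:480]; cv2.imwrite('pics/top0c.png',cv2.resize(a,None,fx=3.3,fy=3.3,interpolation=cv2.INTER_CUBIC))
```

```text
(no output)
```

View pics/side0c.png

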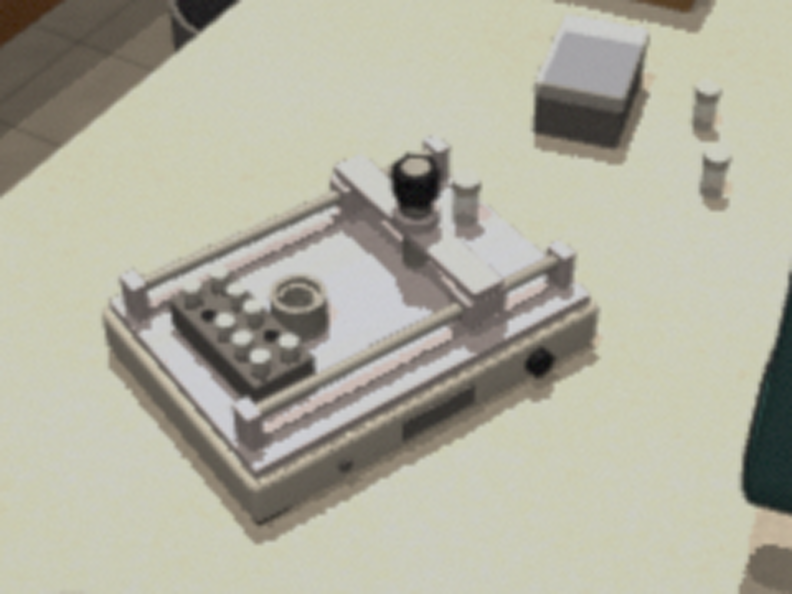

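View pics/top0c.png

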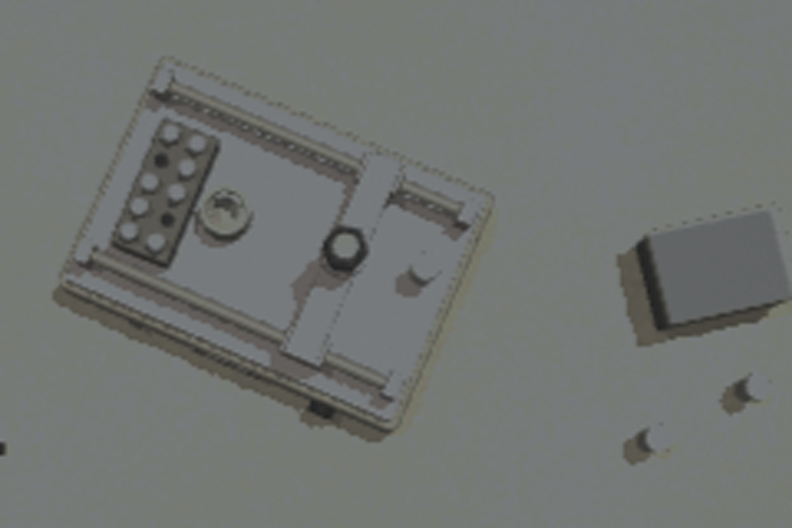

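View pics/top0.png

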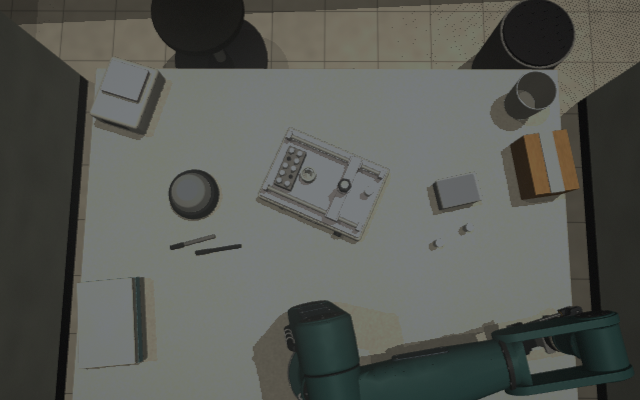

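```bash
cat > fit.py <<'E'
from h import *
from scipy.optimize import least_squares
T=dict(K=np.array([[493.2068,0,320.2366],[0,493.2068,200.5958],[0,0,1]]),W=np.array([[0.0056855115874639844, -0.9999465010882634, -0.008641175807046968, 0.00987568374820705], [0.9903880777584103, 0.00443649798730756, 0.13824533597778205, -0.5124253764295635], [-0.1381996034436786, -0.009344112956728209, 0.9903603168347678, -1.4683896773943255]]))
S=dict(K=np.array([[488.3417,0,313.3140],[0,488.3417,199.391],[0,0,1]]),W=np.array([[-0.868371547014927, -0.4955272288347855, 0.019586266061212134, 0.4172524522720651], [0.35348231866821767, -0.5907818962714018, 0.7252771893744538, -0.24107681723669258], [-0.347823384383286, 0.6367334736931025, 0.688178303025366, -1.1650534585002457]]))
def proj(c,P):
    q=c['W']@np.append(P,1); q=c['K']@np.array([q[0],-q[1],-q[2]]); return q[:2]/q[2]
if __name__=='__main__':
    cr=lambda x,y,ox,oy:np.array([x/3.3+ox,y/3.3+oy])
    t=lambda x,y:(T,cr(x,y,240,110)); s=lambda x,y:(S,cr(x,y,180,110))
    obs=[((85,150,96),t(163,80)),((85,-150,96),t(465,208)),((-85,150,96),t(87,248)),((-85,-150,96),t(395,378)),
    ((85,150,96),s(133,280)),((-85,150,96),s(248,405)),((-85,-150,96),s(562,248)),((85,-150,96),s(437,143)),
    ('m',t(224,213)),('m',s(299,294)),('b',t(344,246)),('b',s(415,165))]
    def f(p,r=True):
        c,n=np.cos(p[2]),np.sin(p[2]);R=np.array([[c,-n,0],[n,c,0],[0,0,1]]);o=np.array([p[0],p[1],0]);out=[]
        for P,(cam,uv) in obs:
            if P=='m':P=(0,p[3]*1000,91)
            elif P=='b':P=(0,(p[3]-.14+p[4])*1000,164)
            out+=list(proj(cam,o+R@(np.array(P)/1000))-uv)
        return np.array(out)
    r=least_squares(f,[.5,0,.3,.05,.03]); p=r.x;print(p,np.rad2deg(p[2]));print(f(p).reshape(-1,2).round(1))
    c,n=np.cos(p[2]),np.sin(p[2])
    print('mouth',p[:2]+p[3]*np.array([-n,c]),'bolt',p[:2]+(p[3]-.14+p[4])*np.array([-n,c]))
E
python3 fit.py
```

```text
[ 0.56527312  0.00223804 -0.40278655  0.04981605  0.02611244] -23.077969375558386
[[-0.6  0.4]
 [ 0.9  0.7]
 [-1.   1.1]
 [-0.2  2. ]
 [-0.3 -0.7]
 [-0.2  0.2]
 [-0.5 -0.8]
 [-0.8 -0.7]
 [ 0.3 -0.8]
 [-0.4 -0.9]
 [ 0.4 -0. ]
 [-0.3  0.2]]
mouth [0.58480018 0.04806743] bolt [ 0.54015815 -0.05670598]
```

Request:
jog_arm(
  rows=[
    [94, 0, 0, -40, 0],
    [94, 0, 0, -75, 0],
    [94, 40, -27, -75, 0],
    [94, 80, -54, -75, 0],
    [94, 120, -80, -75, 0],
    [94, 160, -107, -75, 0],
    [94, 200, -134, -75, 0],
    [94, 240, -160, -75, 0],
    [94, 280, -187, -75, 0],
    [94, 320, -214, -75, 0],
    [94, 360, -240, -75, 0],
    [94, 400, -267, -75, 0],
    [94, 440, -294, -75, 0],
    [94, 480, -321, -75, 0],
    [94, 498, -333, -75, 0],
    [94, 498, -333, -75, 0],
    [94, 498, -333, -75, 0],
    [94, 498, -333, -75, 0],
  ],
)

```text
t: 3.15
eef_pos: [0.5396, -0.0591, 0.2413]
tcp_rot: [0.0, 0.989, 0.151, -0.0]
wrist_force: [0.4, -0.0, -0.3]
finger_gap: 0.998
```

Run:
```python
from h import *
o=robot.get_obs(); print(o['qpos'],o['eef_pos'],o['tcp_rot'])
p=read_camera('wrist'); save(p,'w1'); print([(r['rect'],r['score']) for r in search_frame('bolt',p)])
```

```text
[-2.13228046e-01  6.88319278e-02  1.24271385e+00 -5.93617190e-04
  1.82990684e+00  1.05509011e+00] [ 0.53955278 -0.05914114  0.24129383] [ 2.93008239e-04  9.88596567e-01  1.50587982e-01 -3.68454865e-05]
[([294.0, 170.9, 337.6, 215.2], 0.89)]
```

View pics/w1.png

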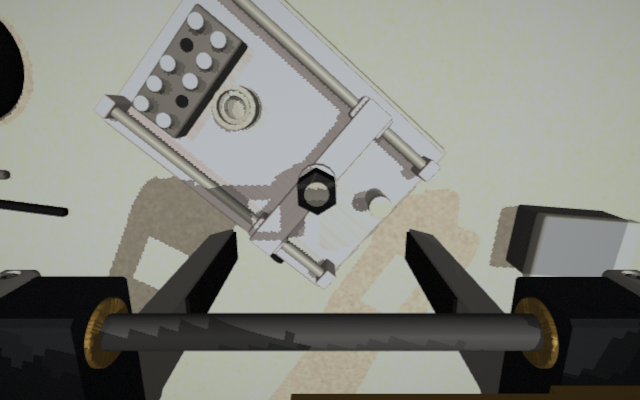

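Run:
```python
import cv2
a=cv2.imread('pics/w1.png')[155:230,270:370]; cv2.imwrite('pics/w1c.png',cv2.resize(a,None,fx=8,fy=8,interpolation=cv2.INTER_CUBIC))
```

```text
(no output)
```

View pics/w1c.png

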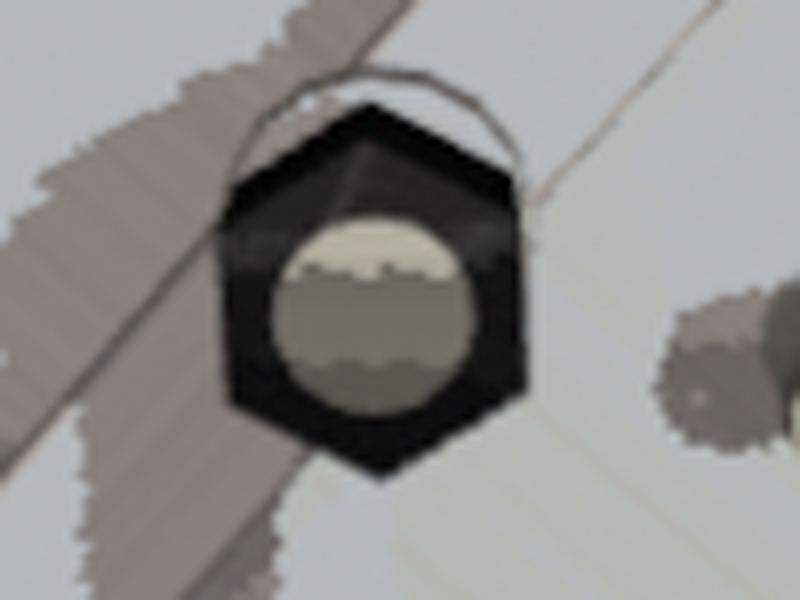

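```bash
cat >> h.py <<'E'
from scipy.spatial.transform import Rotation as Ro
def wray(p,o,uv,z):
    M=p['tool_from_camera'];K=p['K'];q=o['tcp_rot'];R=Ro.from_quat([q[1],q[2],q[3],q[0]]).as_matrix()
    d=np.array([(uv[0]-K[0,2])/K[0,0],-(uv[1]-K[1,2])/K[1,1],-1.])
    d=R@M[:3,:3]@d; c=R@M[:3,3]+o['eef_pos']
    P=c+d*(z-c[2])/d[2]; return P,R.T@(P-o['eef_pos'])*1000
E
python3 - <<'E'
from h import *
o=robot.get_obs();p=read_camera('wrist')
for uv,z in [((316.6,194.4),.164),((236.5,108),.091)]: print(wray(p,o,uv,z))
E
```

```text
(array([ 0.5384353 , -0.05581275,  0.164     ]), array([-6.58370336e-02, -3.74439407e+00,  7.74633780e+01]))
(array([0.58476228, 0.04638162, 0.091     ]), array([ 74.51678147, -87.5955743 , 150.43797456]))
```

Request:
jog_arm(
  rows=[
    [60, 0, -4, 20, -2.5],
    [60, 0, -4, 45, -2.5],
    [60, 0, -4, 70, -2.5],
    [60, 0, -4, 85, -2.5],
    [60, 0, -4, 100, -2.5],
    [60, 0, -4, 110, -2.5],
    [60, 0, -4, 110, -2.5],
    [60, 0, -4, 110, -2.5],
  ],
  newtons=20,
)

```text
t: 4.1
eef_pos: [0.5389, -0.0556, 0.1321]
tcp_rot: [0.0, 0.985, 0.172, 0.001]
wrist_force: [0.3, -0.1, -0.5]
finger_gap: 0.633
```

Run:
```python
from h import *
o=robot.get_obs(); print(o['qpos'],o['eef_pos'],o['tcp_rot'],o['wrist_force'])
p=read_camera('wrist'); save(p,'w2')
```

```text
[-2.07328830e-01  7.64985983e-02  1.44932487e+00 -2.96174722e-04
  1.61406996e+00  1.01811933e+00] [ 0.53888741 -0.05563506  0.13212412] [4.52530022e-04 9.85129592e-01 1.71810777e-01 7.34127515e-04] [ 0.25939    -0.07137832 -0.49796158]
```

View pics/w2.png

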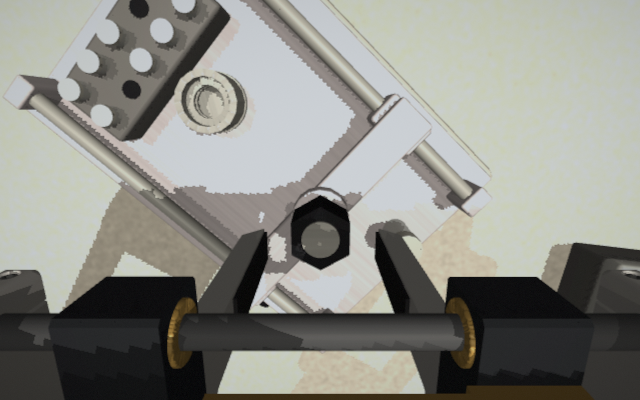

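Request:
jog_arm(
  rows=[
    [30, 0, 0, 0, 0],
    [30, 0, 0, 0, 0],
    [30, 0, 0, 0, 0],
    [30, 0, 0, 0, 0],
    [30, 0, 0, 0, 0],
    [30, 0, 0, 0, 0],
  ],
  newtons=25,
)

```text
t: 4.75
eef_pos: [0.5391, -0.0556, 0.1326]
tcp_rot: [0.001, 0.985, 0.172, 0.001]
wrist_force: [-0.2, 1.7, 0.5]
finger_gap: 0.323
```

Request:
jog_arm(
  rows=[
    [30, 0, 0, -10, 0],
    [30, 0, 0, -20, 0],
    [30, 0, 0, -30, 0],
    [30, 0, 0, -30, 0],
    [30, 0, 0, -30, 0],
  ],
)

```text
t: 5.25
eef_pos: [0.5395, -0.0557, 0.1633]
tcp_rot: [0.001, 0.985, 0.172, 0.002]
wrist_force: [0.7, -0.6, -0.0]
finger_gap: 0.319
```

Run:
```python
from h import *
o=robot.get_obs(); print(o['qpos'],o['eef_pos'],o['tcp_rot'],o['wrist_force'],o['wrist_torque'],o['finger_gap']*94)
q=o['tcp_rot'];R=Ro.from_quat([q[1],q[2],q[3],q[0]]).as_matrix()
yaw=np.deg2rad(-23.08)
for y in [yaw,np.arctan2(-(.5848-.5387),.0464+.0555)]:
  d=np.array([-np.sin(y),np.cos(y),0]);print(np.rad2deg(y),R.T@d)
p=read_camera('side');save(p,'s3')
a=cv2.imread('pics/s3.png')[110:290,180:420]; cv2.imwrite('pics/s3c.png',cv2.resize(a,None,fx=3.3,fy=3.3,interpolation=cv2.INTER_CUBIC))
```

```text
[-2.07227618e-01  6.72881508e-02  1.39741538e+00 -2.79360284e-04
  1.67288155e+00  1.01813365e+00] [ 0.5394885  -0.05569854  0.16334402] [8.72159378e-04 9.85121877e-01 1.71845433e-01 1.80936184e-03] [ 0.66259346 -0.61136101 -0.04926855] [-0.03311327  0.01414072 -0.05114352] 29.971688603273417
-23.08 [ 6.80340329e-01 -7.32896159e-01  5.06260253e-04]
-24.342201246107464 [ 6.96319174e-01 -7.17732022e-01  5.93921510e-04]
```

View pics/s3c.png

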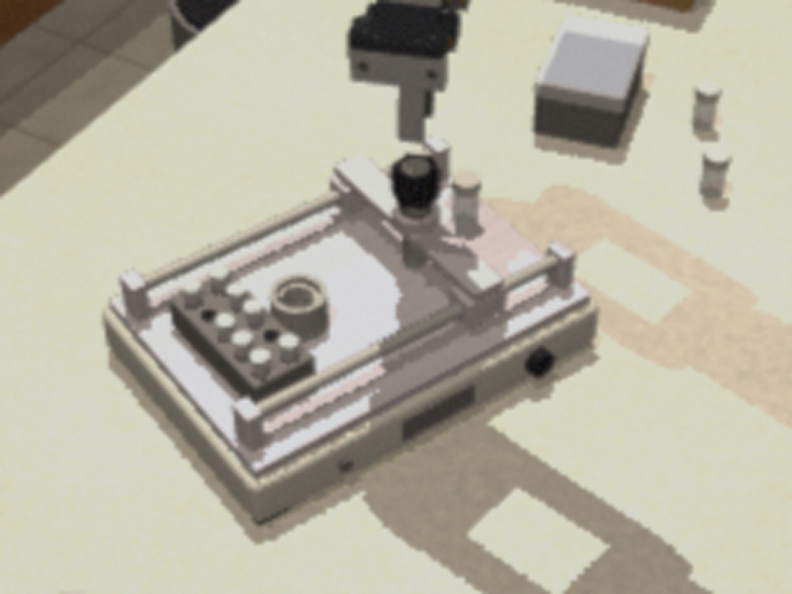

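```bash
python3 - <<'E'
from h import *
from fit import proj,T,S
o=robot.get_obs();e=o['eef_pos'];print(e)
u=proj(S,e);print(u,(u-[180,110])*3.3, (proj(S,[.5387,-.0558,.164])-[180,110])*3.3,proj(T,e))
p=read_camera('wrist');save(p,'w4');p=read_camera('top');save(p,'t4')
E
python3 - <<'E'
import cv2
a=cv2.imread('pics/t4.png')[110:270,240:480]; cv2.imwrite('pics/t4c.png',cv2.resize(a,None,fx=3.3,fy=3.3,interpolation=cv2.INTER_CUBIC))
E
```

```text
[ 0.53909863 -0.05562662  0.16263037]
[305.60822592 161.00673274] [414.50714555 168.32221804] [415.06776781 167.01895536] [344.21622428 184.9825521 ]
```

View pics/w4.png

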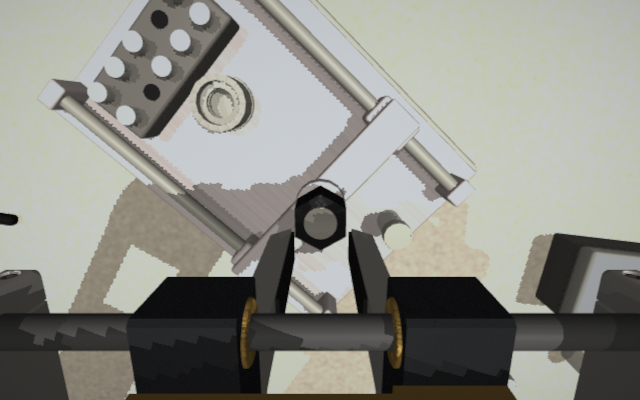

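View pics/t4c.png

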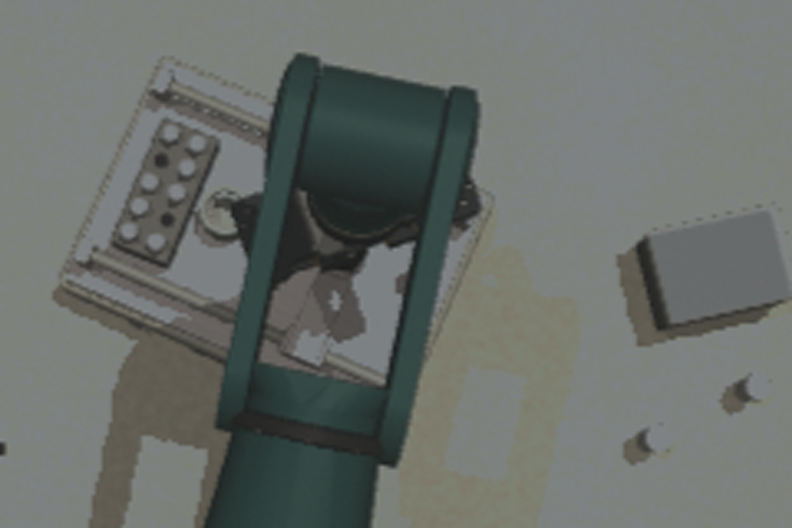

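```bash
python3 - <<'E'
from h import *
from fit import proj,T,S
o=robot.get_obs();e=o['eef_pos'];q=o['tcp_rot'];R=Ro.from_quat([q[1],q[2],q[3],q[0]]).as_matrix()
for h in (0,-.02,-.03,-.04):
  for y in (-.015,-.0275):
    print(h,y,[((proj(S,e+R@np.array([x,y,h]))-[180,110])*3.3).round() for x in (-.008,.008)])
p=read_camera('wrist');M=np.linalg.inv(p['tool_from_camera'])
for h in (0,-.02,-.03,-.04):
  for x in (-.008,.008):
    c=M@[x,-.015,h,1];print(h,x,320.9+343.9*c[0]/-c[2],199.2+343.9*c[1]/c[2])
E
python3 - <<'E'
import cv2
a=cv2.imread('pics/s3.png')[90:190,250:370]; cv2.imwrite('pics/s3d.png',cv2.resize(a,None,fx=6,fy=6,interpolation=cv2.INTER_NEAREST))
E
```

```text
0 -0.015 [array([421., 182.]), array([401., 180.])]
0 -0.0275 [array([418., 192.]), array([398., 190.])]
-0.02 -0.015 [array([422., 162.]), array([401., 160.])]
-0.02 -0.0275 [array([419., 172.]), array([398., 170.])]
-0.03 -0.015 [array([422., 152.]), array([401., 150.])]
-0.03 -0.0275 [array([419., 162.]), array([398., 160.])]
-0.04 -0.015 [array([422., 142.]), array([402., 139.])]
-0.04 -0.0275 [array([419., 152.]), array([398., 149.])]
0 -0.008 298.62171193584425 233.02965277688892
0 0.008 298.22335088636765 210.3146118343276
-0.02 -0.008 296.6052448565166 244.21573570614365
-0.02 0.008 296.13121534791884 219.61308869727605
-0.03 -0.008 295.4531166091536 250.60701392350808
-0.03 0.008 294.93284179999176 224.93924873986623
-0.04 -0.008 294.1858919877264 257.63677396799363
-0.04 0.008 293.6122140791584 230.80876631225163
```

View pics/s3d.png

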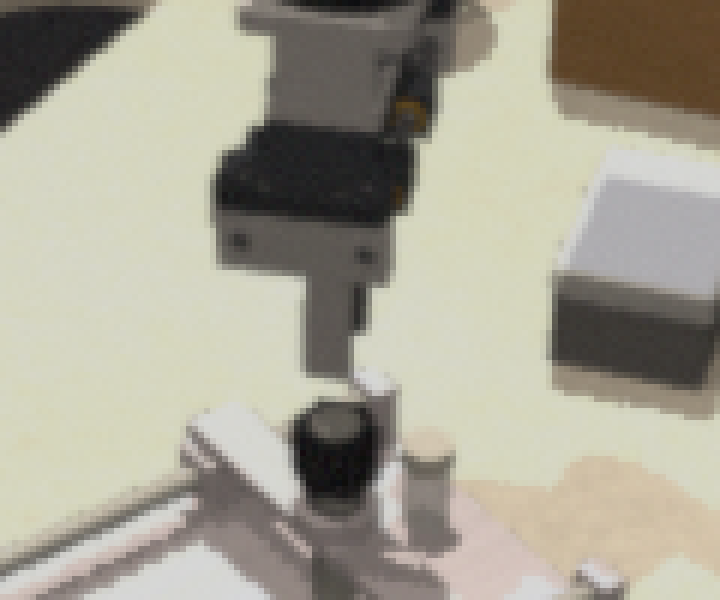

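Request:
jog_arm(
  rows=[
    [60, 0, 0, 0, 0],
    [60, 0, 0, 0, 0],
    [60, 0, 0, 0, 0],
    [60, 0, 0, 0, 0],
    [60, 0, 0, 15, 0],
    [60, 0, 0, 30, 0],
    [60, 0, 0, 43, 0],
    [60, 0, 0, 53, 0],
    [60, 0, 0, 53, 0],
    [60, 0, 0, 53, 0],
  ],
)

```text
t: 6.45
eef_pos: [0.5386, -0.0555, 0.1085]
tcp_rot: [0.0, 0.985, 0.172, 0.0]
wrist_force: [0.7, -0.3, 0.7]
finger_gap: 0.638
```

Run:
```python
from h import *
o=robot.get_obs(); print(o['eef_pos'],o['wrist_force'])
p=read_camera('wrist'); save(p,'w5')
p=read_camera('side'); save(p,'s5')
a=cv2.imread('pics/s5.png')[90:190,250:370]; cv2.imwrite('pics/s5d.png',cv2.resize(a,None,fx=6,fy=6,interpolation=cv2.INTER_NEAREST))
```

```text
[ 0.53864213 -0.05552628  0.1085412 ] [ 0.67750603 -0.26875194  0.69358785]
```

View pics/s5d.png

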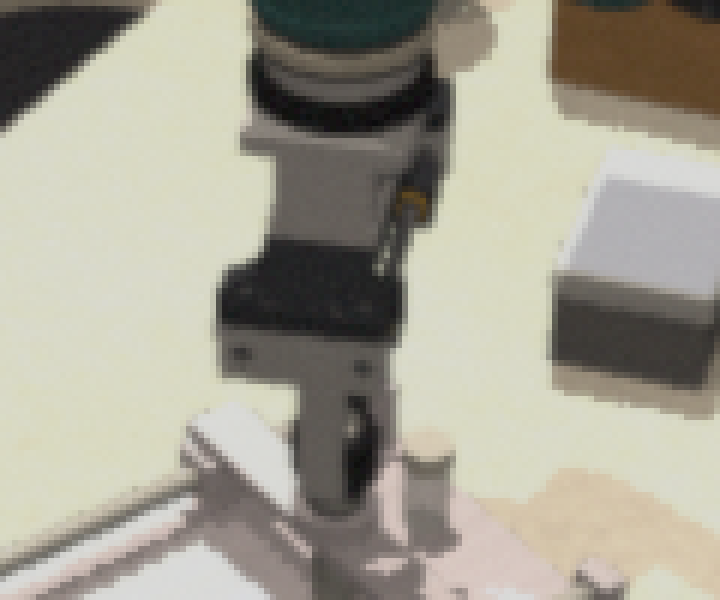

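View pics/w5.png

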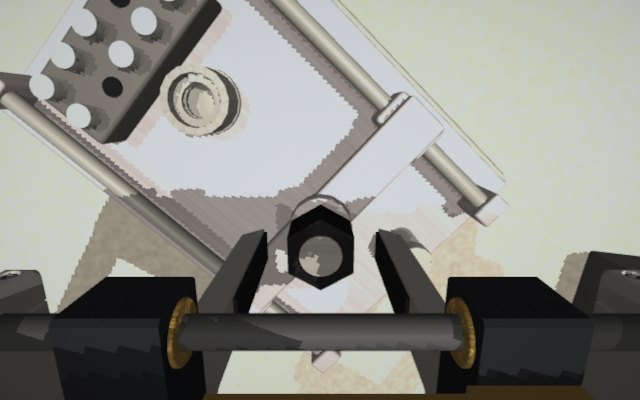

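Run:
```python
from h import *
from fit import proj,T,S
o=robot.get_obs();e=o['eef_pos'];q=o['tcp_rot'];R=Ro.from_quat([q[1],q[2],q[3],q[0]]).as_matrix()
for h in (-.03,-.04,-.05):
  for y in (-.030,-.0425): print(h,y,proj(S,e+R@np.array([0,y,h])).round(1))
p=read_camera('wrist');print(wray(p,o,(321,257),.164))
```

```text
-0.03 -0.03 [303.4 175. ]
-0.03 -0.0425 [302.5 178.1]
-0.04 -0.03 [303.4 172.1]
-0.04 -0.0425 [302.5 175.2]
-0.05 -0.03 [303.4 169.1]
-0.05 -0.0425 [302.5 172.2]
(array([ 0.53811363, -0.05613871,  0.164     ]), array([ -1.19251381,   0.09415529, -54.33653862]))
```

Request:
jog_arm(
  rows=[
    [60, -1, 0, 8, 0],
    [60, -1, 0, 15, 0],
    [60, -1, 0, 15, 0],
    [30, -1, 0, 15, 0],
    [30, -1, 0, 15, 0],
    [30, -1, 0, 15, 0],
    [30, -1, 0, 15, 0],
    [30, -1, 0, 15, 0],
    [30, -1, 0, 15, 0],
  ],
  newtons=25,
)

```text
t: 7.5
eef_pos: [0.5385, -0.0554, 0.0951]
tcp_rot: [0.0, 0.985, 0.172, 0.002]
wrist_force: [-0.4, 2.3, 2.0]
finger_gap: 0.36
```

Run:
```python
from h import *
o=robot.get_obs(); print(o['eef_pos'],o['wrist_force'],o['wrist_torque'],o['finger_gap']*94)
p=read_camera('side'); save(p,'s6')
a=cv2.imread('pics/s6.png')[90:190,250:370]; cv2.imwrite('pics/s6d.png',cv2.resize(a,None,fx=6,fy=6,interpolation=cv2.INTER_NEAREST))
```

```text
[ 0.53848996 -0.05544888  0.09513559] [-0.41233937  2.30076693  1.97692902] [0.44022857 0.21147611 0.05549666] 33.876372176093994
```

View pics/s6d.png

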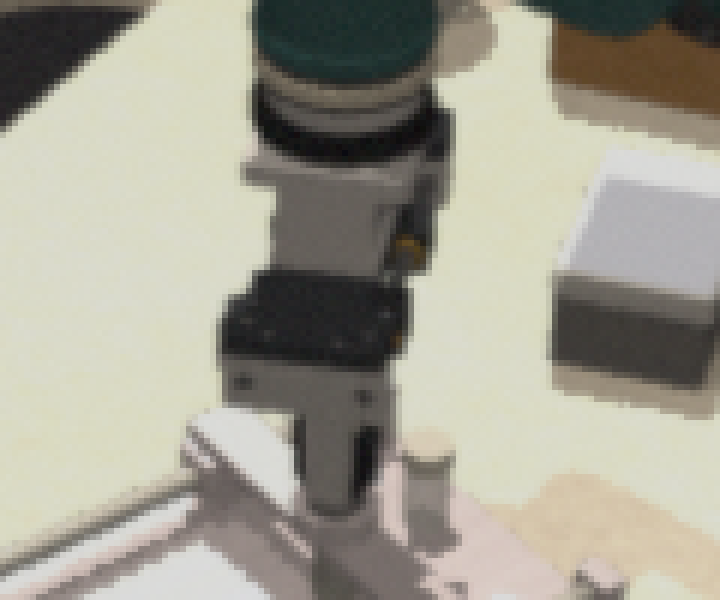

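Request:
jog_arm(
  rows=[
    [30, 0, 0, -10, 0],
    [30, 0, 0, -20, 0],
    [30, 0, 0, -30, 0],
    [30, 0, 0, -30, 0],
    [30, 0, 0, -30, 0],
    [30, 0, 0, -30, 0],
  ],
)

```text
t: 8.15
eef_pos: [0.5384, -0.0555, 0.125]
tcp_rot: [0.0, 0.985, 0.172, 0.002]
wrist_force: [0.9, 1.3, -1.5]
finger_gap: 0.363
```

Run:
```python
from h import *
o=robot.get_obs(); print(o['qpos'],o['eef_pos'],o['wrist_force'],o['wrist_torque'],o['finger_gap']*94)
q=o['tcp_rot'];R=Ro.from_quat([q[1],q[2],q[3],q[0]]).as_matrix()
for y in (-23.08,-24.2):
  y=np.deg2rad(y); print(R.T@[-np.sin(y),np.cos(y),0])
p=read_camera('side'); save(p,'s7')
a=cv2.imread('pics/s7.png')[110:290,180:420]; cv2.imwrite('pics/s7d.png',cv2.resize(a,None,fx=3.3,fy=3.3,interpolation=cv2.INTER_NEAREST))
```

```text
[-2.07942304e-01  7.66483259e-02  1.46325499e+00  6.18497304e-04
  1.59851247e+00  1.01714648e+00] [ 0.53843112 -0.05551219  0.12503468] [ 0.91158385  1.30870737 -1.47923989] [ 0.27652857 -0.15659751  0.01570336] 34.128127756181726
[ 0.68057353 -0.73267877  0.00122175]
[ 0.69476467 -0.719236    0.0012801 ]
```

View pics/s7d.png

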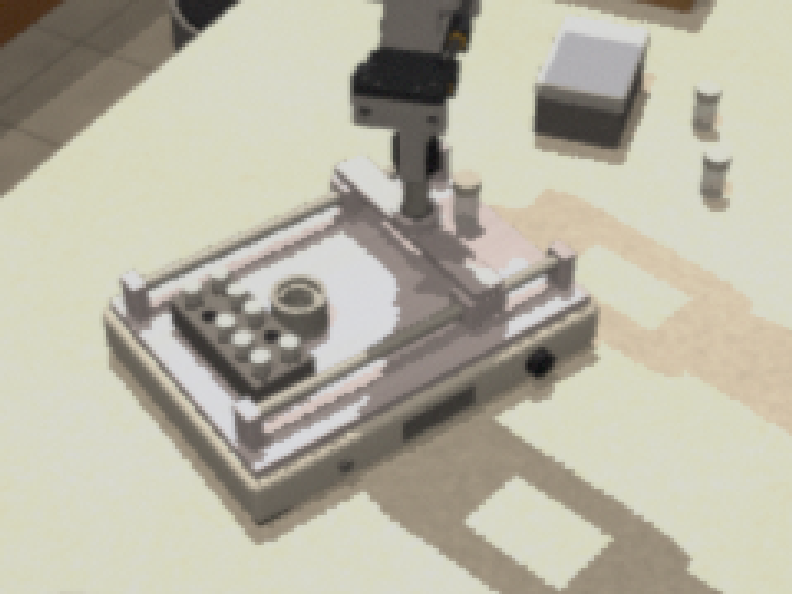

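Request:
jog_arm(
  rows=[
    [30, 7, -7.5, 0, 0],
    [30, 14, -15, 0, 0],
    [30, 20.5, -22, 0, 0],
    [30, 27.5, -29, 0, 0],
    [30, 34, -36.5, 0, 0],
    [30, 41, -44, 0, 0],
    [30, 48, -51, 0, 0],
    [30, 55, -58.5, 0, 0],
    [30, 62, -65.5, 0, 0],
    [30, 62, -65.5, 0, 0],
    [30, 62, -65.5, 0, 0],
  ],
  newtons=35,
)

```text
t: 9.3
eef_pos: [0.574, 0.0267, 0.1244]
tcp_rot: [0.001, 0.985, 0.172, 0.001]
wrist_force: [-1.5, -1.5, -2.8]
finger_gap: 0.356
```

Run:
```python
from h import *
o=robot.get_obs(); print(o['qpos'],o['eef_pos'],o['wrist_force'],o['wrist_torque'],o['finger_gap']*94)
q=o['tcp_rot'];R=Ro.from_quat([q[1],q[2],q[3],q[0]]).as_matrix();print(R.T@o['wrist_force'])
p=read_camera('side'); save(p,'s8')
a=cv2.imread('pics/s8.png')[110:290,180:420]; cv2.imwrite('pics/s8d.png',cv2.resize(a,None,fx=3.3,fy=3.3,interpolation=cv2.INTER_NEAREST))
```

```text
[-5.15468907e-02  1.52266668e-01  1.38115703e+00 -8.60195929e-04
  1.60671234e+00  1.17359378e+00] [0.57402491 0.02672411 0.12441535] [-1.47168789 -1.45667469 -2.81893749] [-0.37973175  0.28930189 -0.01795949] 33.47873479243805
[-1.88100521  0.86812634  2.81821771]
```

View pics/s8d.png

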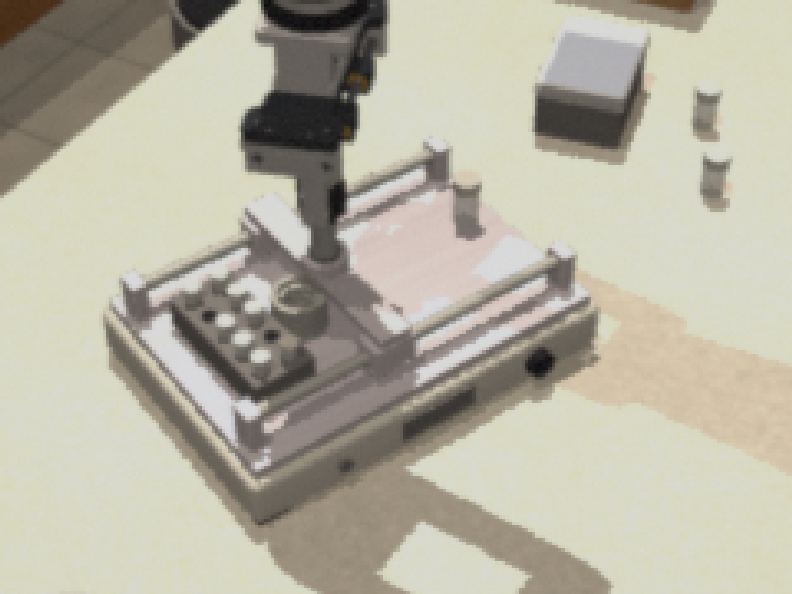

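Request:
jog_arm(
  rows=[
    [30, 4, -4, 0, 0],
    [30, 8, -8.5, 0, 0],
    [30, 12, -12.5, 0, 0],
    [30, 15, -16, 0, 0],
    [30, 15, -16, 0, 0],
    [30, 15, -16, 0, 0],
  ],
)

```text
t: 9.95
eef_pos: [0.5825, 0.0463, 0.1245]
tcp_rot: [0.001, 0.985, 0.172, 0.0]
wrist_force: [-2.3, -3.5, -1.3]
finger_gap: 0.356
```

Request:
jog_arm(
  rows=[
    [30, 1.4, -1.5, 0, 0],
    [30, 1.4, -1.5, 0, 0],
  ],
)

```text
t: 10.15
eef_pos: [0.583, 0.0475, 0.1245]
tcp_rot: [0.001, 0.985, 0.171, 0.0]
wrist_force: [-2.1, -5.5, -2.9]
finger_gap: 0.355
```

Request:
jog_arm(
  rows=[
    [30, 1.4, -1.5, 0, 0],
    [30, 1.4, -1.5, 0, 0],
  ],
)

```text
t: 10.35
eef_pos: [0.5836, 0.049, 0.1244]
tcp_rot: [0.002, 0.985, 0.171, -0.0]
wrist_force: [-3.0, -4.4, -3.8]
finger_gap: 0.355
```

Request:
jog_arm(
  rows=[
    [30, 1.4, -1.5, 0, 0],
    [30, 1.4, -1.5, 0, 0],
  ],
)

```text
t: 10.55
eef_pos: [0.5841, 0.05, 0.1243]
tcp_rot: [0.002, 0.985, 0.171, -0.001]
wrist_force: [-3.5, -5.3, -1.6]
finger_gap: 0.358
```

Request:
jog_arm(
  rows=[
    [30, 1.4, -1.5, 0, 0],
    [30, 1.4, -1.5, 0, 0],
  ],
)

```text
t: 10.75
eef_pos: [0.5841, 0.05, 0.124]
tcp_rot: [0.004, 0.985, 0.17, -0.002]
wrist_force: [-4.6, -7.3, -1.4]
finger_gap: 0.36
```

Request:
jog_arm(
  rows=[
    [30, 1.4, -1.5, 0, 0],
    [30, 1.4, -1.5, 0, 0],
  ],
)

```text
t: 10.95
eef_pos: [0.584, 0.05, 0.1237]
tcp_rot: [0.005, 0.985, 0.17, -0.003]
wrist_force: [-4.0, -7.2, -2.4]
finger_gap: 0.36
```

Run:
```python
from h import *
o=robot.get_obs(); print(o['qpos'],o['eef_pos'],o['wrist_force'],o['wrist_torque'],o['finger_gap']*94)
p=read_camera('side'); save(p,'s9')
a=cv2.imread('pics/s9.png')[110:290,180:420]; cv2.imwrite('pics/s9d.png',cv2.resize(a,None,fx=3.3,fy=3.3,interpolation=cv2.INTER_NEAREST))
```

```text
[-0.00391337  0.18423862  1.34590778 -0.01116721  1.61635223  1.22512011] [0.5840209  0.0499639  0.12368953] [-3.95525704 -7.15025566 -2.36694396] [-1.41880167  0.66601907 -0.04155378] 33.84252238560156
```

View pics/s9d.png

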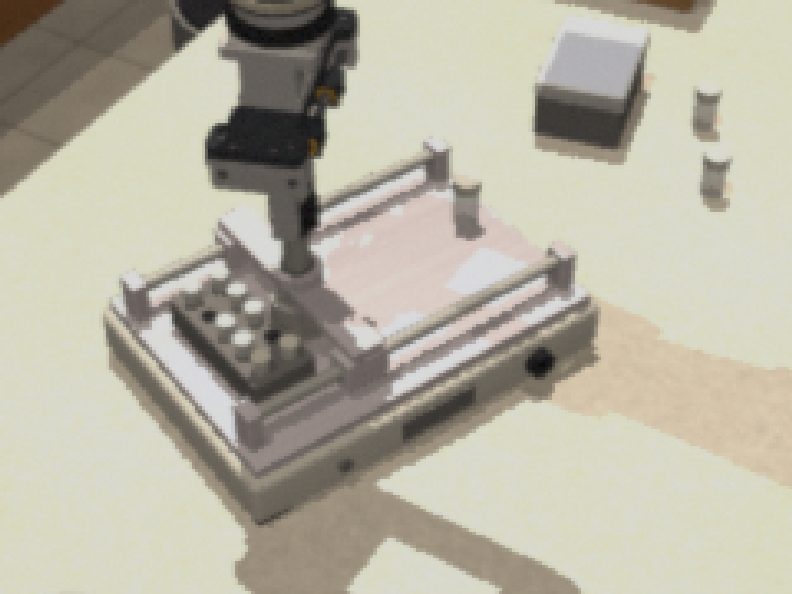

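Request:
jog_arm(
  rows=[
    [30, 0.7, -0.7, 3, 0],
    [30, 0.7, -0.7, 6, 0],
    [30, 0.7, -0.7, 8, 0],
    [30, 0.7, -0.7, 8, 0],
  ],
  newtons=20,
)

```text
t: 11.4
eef_pos: [0.5839, 0.0498, 0.1152]
tcp_rot: [0.006, 0.986, 0.169, -0.004]
wrist_force: [-3.0, -5.3, -2.9]
finger_gap: 0.359
```

Request:
jog_arm(
  rows=[
    [30, 0.7, -0.7, 1.5, 0],
    [30, 0.7, -0.7, 1.5, 0],
  ],
)

```text
t: 11.6
eef_pos: [0.5838, 0.0497, 0.1134]
tcp_rot: [0.006, 0.986, 0.169, -0.005]
wrist_force: [-3.8, -5.9, -2.1]
finger_gap: 0.36
```

Request:
jog_arm(
  rows=[
    [30, 0.7, -0.7, 1.5, 0],
    [30, 0.7, -0.7, 1.5, 0],
  ],
)

```text
t: 11.8
eef_pos: [0.5838, 0.0497, 0.1121]
tcp_rot: [0.007, 0.986, 0.169, -0.005]
wrist_force: [-3.9, -5.9, -0.8]
finger_gap: 0.363
```

Request:
jog_arm(
  rows=[
    [30, 0, 0, 1.5, 0],
    [30, 0, 0, 1.5, 0],
  ],
)

```text
t: 12.0
eef_pos: [0.5838, 0.0496, 0.1119]
tcp_rot: [0.007, 0.986, 0.169, -0.005]
wrist_force: [-4.0, -4.4, 1.2]
finger_gap: 0.361
```

Request:
jog_arm(
  rows=[
    [30, 0, 0, 1.5, 0],
    [30, 0, 0, 1.5, 0],
  ],
)

```text
t: 12.2
eef_pos: [0.5839, 0.0497, 0.1119]
tcp_rot: [0.006, 0.986, 0.169, -0.004]
wrist_force: [-4.7, -3.4, 0.8]
finger_gap: 0.36
```

Request:
jog_arm(
  rows=[
    [36, 0, 0, 0, 0],
    [36, 0, 0, 0, 0],
    [36, 0, 0, 4, 0],
    [36, 0, 0, 8, 0],
    [36, 0, 0, 8, 0],
  ],
)

```text
t: 12.7
eef_pos: [0.5834, 0.05, 0.1027]
tcp_rot: [0.006, 0.986, 0.169, -0.005]
wrist_force: [0.3, 0.3, -0.4]
finger_gap: 0.38
```

```bash
cat > look.py <<'E'
from h import *
import sys
n=sys.argv[1]
o=robot.get_obs(); q=o['tcp_rot'];R=Ro.from_quat([q[1],q[2],q[3],q[0]]).as_matrix()
print(o['t'],'j6',o['qpos'][5].round(3),o['eef_pos'].round(4),'F',o['wrist_force'].round(1),'M',o['wrist_torque'].round(2),'gap',round(o['finger_gap']*94,1),'yaw',np.rad2deg(np.arctan2(R[1,0],R[0,0])).round(1),'tilt',np.rad2deg(R[:2,2]).round(2))
p=read_camera('wrist'); save(p,n); print([(r['rect'],round(r['score'],2)) for r in search_frame('bolt',p)[:1]])
a=cv2.imread('pics/%s.png'%n)[190:310,240:400]; cv2.imwrite('pics/%sc.png'%n,cv2.resize(a,None,fx=5,fy=5,interpolation=cv2.INTER_CUBIC))
E
python3 look.py b0
```

```text
12.7 j6 1.229 [0.5834 0.05   0.1027] F [ 0.3  0.3 -0.4] M [ 0.   -0.01 -0.05] gap 35.7 yaw 19.4 tilt [-0.43 -0.77]
[([285.3, 216.7, 365.3, 312.3], 0.82)]
```

View pics/b0c.png

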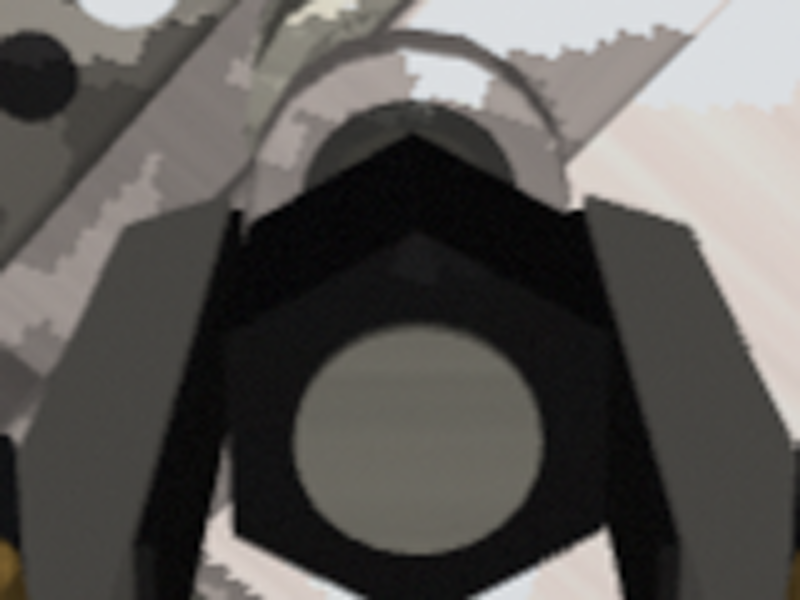

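Request:
jog_arm(
  rows=[
    [36, 0, 0, 0, -7],
    [36, 0, 0, 0, -14],
    [36, 0, 0, 0, -21],
    [36, 0, 0, 0, -28],
    [36, 0, 0, 0, -28],
  ],
)

```text
t: 13.3
eef_pos: [0.584, 0.0493, 0.1037]
tcp_rot: [0.005, 0.916, 0.402, -0.006]
wrist_force: [0.1, -0.5, 1.1]
finger_gap: 0.384
```

```bash
cat >> look.py <<'E'
# disc: brightish blob inside head
g=cv2.cvtColor(p['frame'],cv2.COLOR_RGB2GRAY)
_,b=cv2.threshold(g,60,255,cv2.THRESH_BINARY)
n_,l,s,c=cv2.connectedComponentsWithStats(b)
for k in range(1,n_):
    if 300<s[k][4]<4000 and abs(c[k][0]-321)<12 and c[k][1]>230: print('disc',s[k],c[k].round(1))
E
python3 look.py b1
```

```text
13.3 j6 0.741 [0.584  0.0493 0.1037] F [ 0.1 -0.5  1.1] M [-0.24 -0.05 -0.07] gap 36.1 yaw 47.4 tilt [-0.34 -0.83]
[([283.0, 216.2, 362.6, 312.6], 0.6)]
disc [ 297  255   50   46 1784] [321.6 277.7]
disc [ 235  322  173   25 2697] [332.1 336.9]
```

View pics/b1c.png

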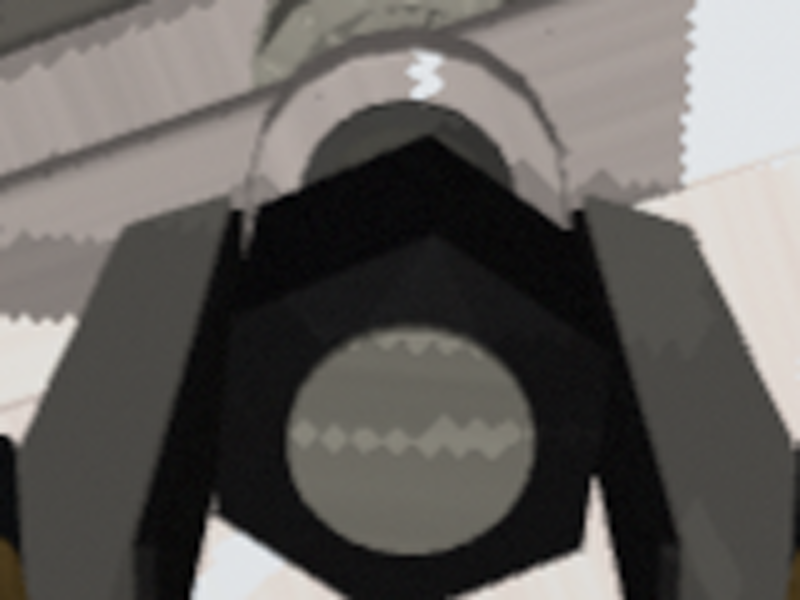

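Request:
jog_arm(
  rows=[
    [36, 0, 0, 0, -7],
    [36, 0, 0, 0, -14],
    [36, 0, 0, 0, -21],
    [36, 0, 0, 0, -28],
    [36, 0, 0, 0, -28],
  ],
)

```text
t: 13.9
eef_pos: [0.5844, 0.0496, 0.1041]
tcp_rot: [0.004, 0.793, 0.61, -0.006]
wrist_force: [0.1, -0.7, 0.6]
finger_gap: 0.382
```

```bash
python3 look.py b2
```

```text
13.9 j6 0.257 [0.5844 0.0496 0.1041] F [ 0.1 -0.7  0.6] M [-0.09 -0.17 -0.01] gap 35.9 yaw 75.1 tilt [-0.28 -0.79]
[([284.7, 217.3, 362.1, 312.2], 0.55)]
disc [ 297  257   50   45 1783] [321.1 279.1]
disc [ 234  330  174   18 2533] [320.5 338.8]
```

View pics/b2c.png

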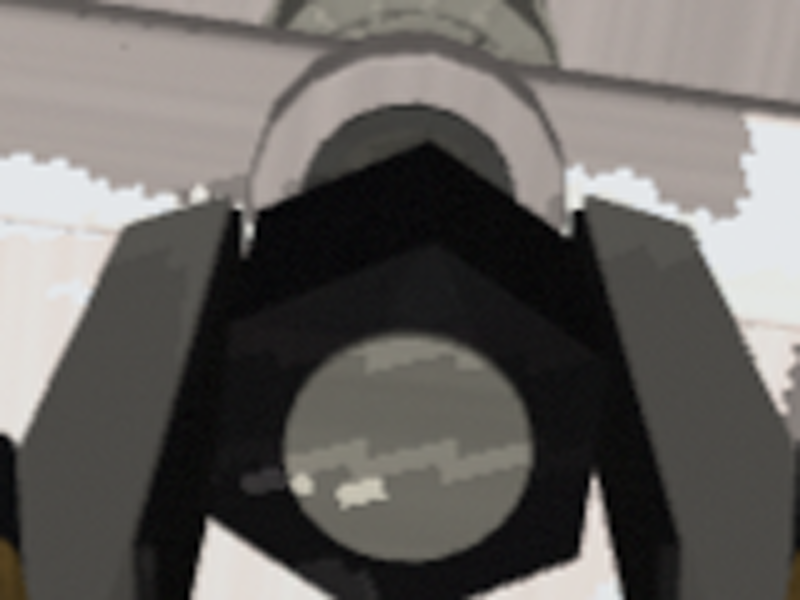

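Request:
jog_arm(
  rows=[
    [36, 0, 0, 0, -7],
    [36, 0, 0, 0, -14],
    [36, 0, 0, 0, -21],
    [36, 0, 0, 0, -21],
  ],
)

```text
t: 14.4
eef_pos: [0.5843, 0.05, 0.1039]
tcp_rot: [0.003, 0.67, 0.743, -0.007]
wrist_force: [0.3, 0.4, 0.1]
finger_gap: 0.384
```

```bash
python3 look.py b3
```

```text
14.4 j6 -0.106 [0.5843 0.05   0.1039] F [0.3 0.4 0.1] M [-0.03 -0.09 -0.08] gap 36.1 yaw 95.9 tilt [-0.29 -0.76]
[([281.3, 218.2, 361.7, 314.2], 0.96)]
disc [ 296  258   50   46 1818] [320.7 280.8]
```

Request:
jog_arm(
  rows=[
    [36, 0, 0, 0, -7],
    [36, 0, 0, 0, -14],
    [36, 0, 0, 0, -21],
    [36, 0, 0, 0, -21],
  ],
)

```text
t: 14.9
eef_pos: [0.5841, 0.0502, 0.1036]
tcp_rot: [0.001, 0.525, 0.851, -0.007]
wrist_force: [-0.6, -0.0, 0.2]
finger_gap: 0.382
```

```bash
python3 look.py b4
```

```text
14.9 j6 -0.468 [0.5841 0.0502 0.1036] F [-0.6 -0.   0.2] M [-0.1  -0.07 -0.04] gap 35.9 yaw 116.7 tilt [-0.32 -0.75]
[([278.9, 216.3, 364.7, 310.3], 0.56)]
disc [ 290  259   65   51 2078] [322.  282.3]
disc [ 235  331  173   16 2176] [320.1 338.4]
```

Request:
jog_arm(
  rows=[
    [36, 0, 0, 0, -7],
    [36, 0, 0, 0, -14],
    [36, 0, 0, 0, -21],
    [36, 0, 0, 0, -21],
  ],
)

```text
t: 15.4
eef_pos: [0.5836, 0.0503, 0.1025]
tcp_rot: [-0.001, 0.363, 0.932, -0.007]
wrist_force: [0.4, 0.6, -0.5]
finger_gap: 0.38
```

```bash
python3 look.py b5
```

```text
15.4 j6 -0.83 [0.5836 0.0503 0.1025] F [ 0.4  0.6 -0.5] M [ 0.   -0.1  -0.01] gap 35.7 yaw 137.5 tilt [-0.42 -0.72]
[([283.1, 219.8, 362.2, 311.1], 0.98)]
disc [ 287  257   79   57 2456] [326.5 285.6]
```

View pics/b5c.png

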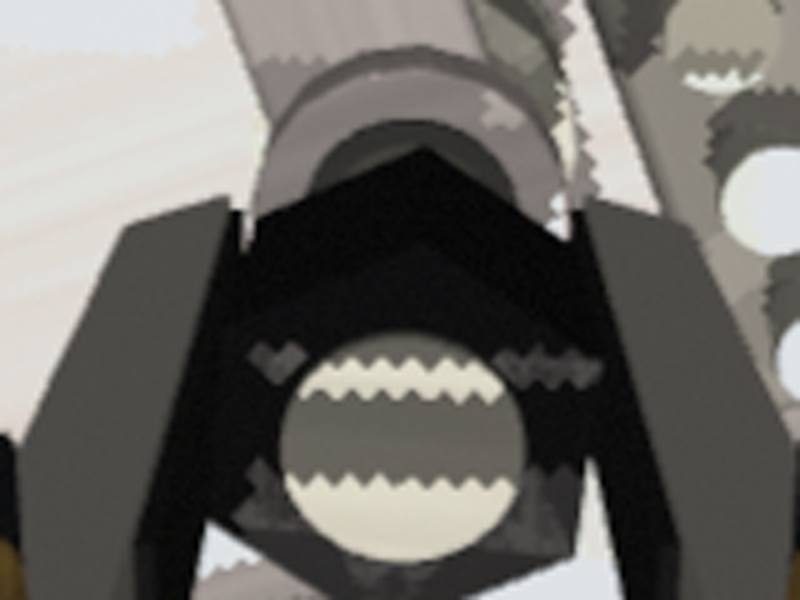

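Request:
jog_arm(
  rows=[
    [36, 0, 0, 0, -6],
    [36, 0, 0, 0, -12],
    [36, 0, 0, 0, -15],
    [36, 0, 0, 0, -15],
  ],
)

```text
t: 15.9
eef_pos: [0.5834, 0.0502, 0.103]
tcp_rot: [-0.002, 0.24, 0.971, -0.007]
wrist_force: [-1.9, -0.9, 0.8]
finger_gap: 0.382
```

```bash
python3 look.py b6
```

```text
15.9 j6 -1.088 [0.5834 0.0502 0.103 ] F [-1.9 -0.9  0.8] M [-0.1   0.18 -0.05] gap 35.9 yaw 152.2 tilt [-0.43 -0.74]
[([281.7, 218.8, 362.6, 311.2], 0.9)]
disc [ 297  253   50   46 1753] [320.8 275.3]
disc [ 277  278   88   36 1178] [322.  304.5]
```

View pics/b6c.png

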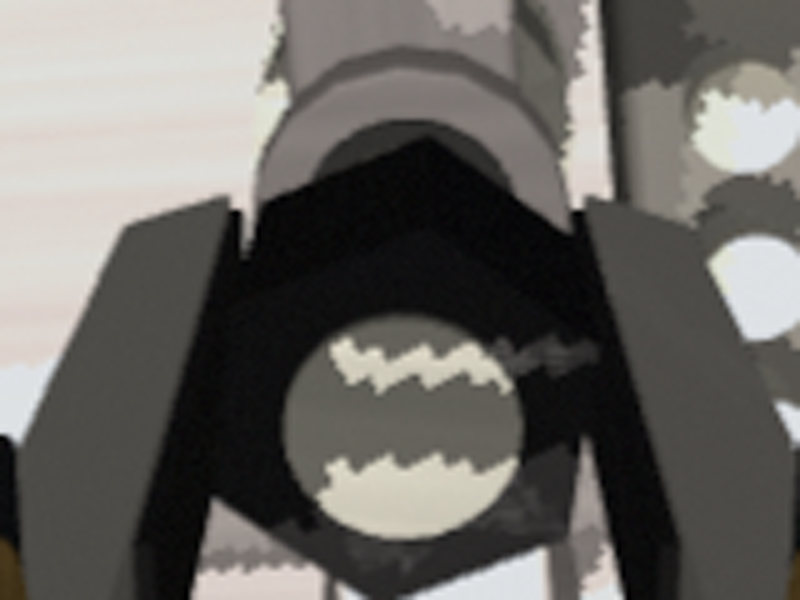

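Request:
jog_arm(
  rows=[
    [36, 0, 0, 0, 0],
    [36, 0, 0, 0, 0],
  ],
)

```text
t: 16.2
eef_pos: [0.5835, 0.0502, 0.103]
tcp_rot: [-0.002, 0.241, 0.971, -0.007]
wrist_force: [-0.7, -0.5, 0.8]
finger_gap: 0.388
```

```bash
python3 look.py b7
```

```text
16.2 j6 -1.087 [0.5835 0.0502 0.103 ] F [-0.7 -0.5  0.8] M [-0.15  0.13  0.06] gap 36.5 yaw 152.1 tilt [-0.42 -0.74]
[([282.9, 217.0, 359.6, 311.4], 0.75)]
disc [ 297  253   61   54 1811] [321.2 275.2]
disc [ 277  278   88   36 1187] [321.9 304.5]
```

View pics/b7c.png

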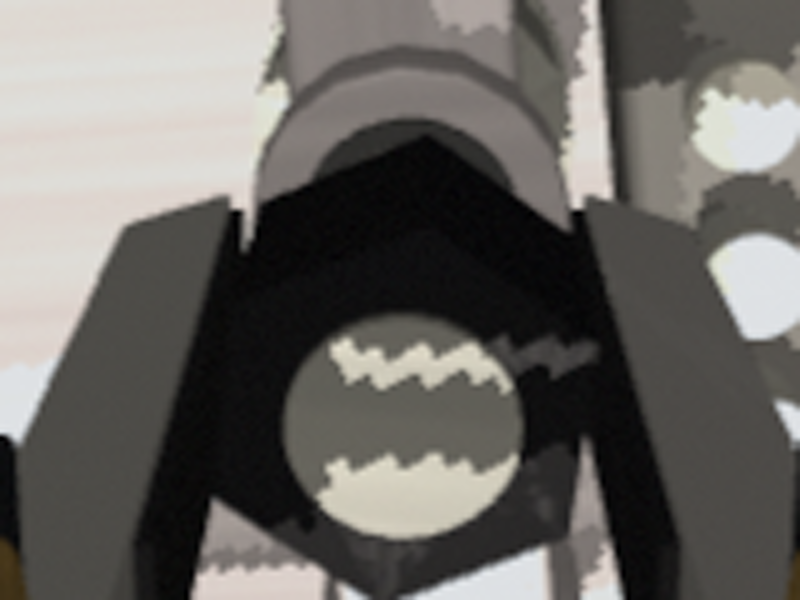

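Request:
jog_arm(
  rows=[
    [37, 0, 0, 0, 2],
    [37, 0, 0, 0, 3],
    [37, 0, 0, 0, 3],
  ],
)

```text
t: 16.6
eef_pos: [0.5837, 0.0504, 0.103]
tcp_rot: [-0.002, 0.266, 0.964, -0.007]
wrist_force: [-0.1, 0.3, -0.5]
finger_gap: 0.391
```

```bash
python3 look.py b8
```

```text
16.6 j6 -1.035 [0.5837 0.0504 0.103 ] F [-0.1  0.3 -0.5] M [ 0.04 -0.12 -0.02] gap 36.8 yaw 149.2 tilt [-0.39 -0.73]
[([281.6, 217.9, 358.4, 309.0], 0.9)]
disc [ 296  253   59   46 1797] [320.5 274.8]
disc [ 276  273   90   41 1329] [322.9 303.9]
```

View pics/b8c.png

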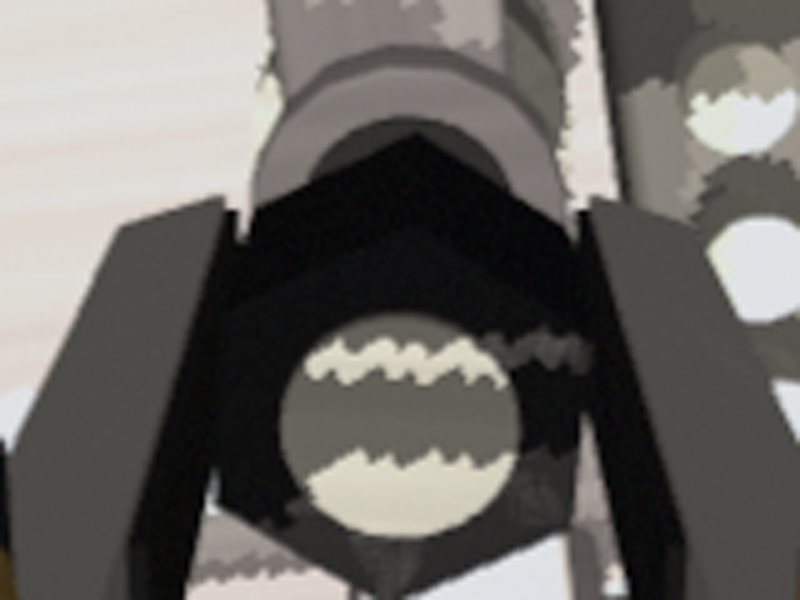

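```bash
cat > pr.py <<'E'
from h import *
M=None
def pred(pos,q,pts,p):
    R=Ro.from_quat([q[1],q[2],q[3],q[0]]).as_matrix();Mi=np.linalg.inv(p['tool_from_camera']);K=p['K'];out=[]
    for P in pts:
        c=Mi@np.append(R.T@(P-pos),1); out.append([K[0,2]+K[0,0]*c[0]/-c[2],K[1,2]+K[1,1]*c[1]/c[2]])
    return np.array(out)
if __name__=='__main__':
    o=robot.get_obs();p=read_camera('wrist')
    ang=np.linspace(0,2*np.pi,73)
    for name,pos,q in [('b5',np.array([.5836,.0503,.1025]),[-.001,.363,.932,-.007]),('b8',o['eef_pos'],o['tcp_rot'])]:
        q=np.array(q)/np.linalg.norm(q)
        for z,r in [(.122,.020),(.1555+.028,.01135),(.1475+.028,.01135),(.1515+.028,.01135)]:
            ax=np.array([.584,.0500])
            pts=[np.array([ax[0]+r*np.cos(a),ax[1]+r*np.sin(a),z]) for a in ang]
            u=pred(pos,q,pts,p); u=(u-[240,190])*5
            print(name,z,'x',u[:,0].min().round(),u[:,0].max().round(),'y',u[:,1].min().round(),u[:,1].max().round())
E
python3 pr.py
```

```text
b5 0.122 x 243.0 568.0 y 60.0 365.0
b5 0.1835 x 268.0 524.0 y 341.0 573.0
b5 0.1755 x 276.0 519.0 y 304.0 526.0
b5 0.1795 x 272.0 522.0 y 322.0 549.0
b8 0.122 x 243.0 566.0 y 58.0 363.0
b8 0.1835 x 266.0 522.0 y 336.0 568.0
b8 0.1755 x 274.0 517.0 y 300.0 522.0
b8 0.1795 x 270.0 519.0 y 317.0 544.0
```

Request:
jog_arm(
  rows=[
    [46, 0, 0, 0, 0],
    [46, 0, 0, 0, 0],
    [46, 0, 0, 0, 0],
  ],
)

```text
t: 17.05
eef_pos: [0.5836, 0.0503, 0.103]
tcp_rot: [-0.002, 0.266, 0.964, -0.007]
wrist_force: [-0.3, 0.3, 0.6]
finger_gap: 0.49
```

```bash
python3 look.py b9
```

```text
17.05 j6 -1.035 [0.5836 0.0503 0.103 ] F [-0.3  0.3  0.6] M [ 0.02 -0.19 -0.04] gap 46.1 yaw 149.2 tilt [-0.41 -0.73]
[([282.4, 219.6, 360.7, 310.8], 0.98)]
disc [ 291  253   57   56 1936] [319.7 276.4]
```

View pics/b9c.png

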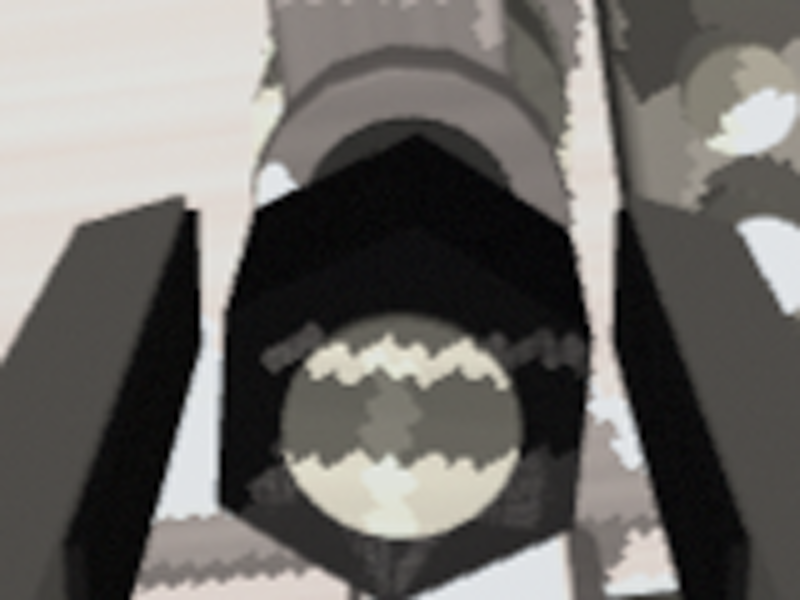

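```bash
cat > pr2.py <<'E'
from pr import *
p=read_camera('wrist');ang=np.linspace(0,2*np.pi,181)
D=[('b0',[.5834,.05,.1027],[.006,.986,.169,-.005],30,325,553),('b1',[.584,.0493,.1037],[.005,.916,.402,-.006],30,327,553),
('b2',[.5844,.0496,.1041],[.004,.793,.61,-.006],43,332,562),('b5',[.5836,.0503,.1025],[-.001,.363,.932,-.007],46,330,562),
('b6',[.5834,.0502,.1030],[-.002,.24,.971,-.007],46,313,540),('b9',[.5836,.0503,.1030],[-.002,.266,.964,-.007],45,312,540)]
def ring(pos,q,ax,z,r):
    pts=[np.array([ax[0]+r*np.cos(a),ax[1]+r*np.sin(a),z]) for a in ang]
    u=(pred(np.array(pos),np.array(q)/np.linalg.norm(q),pts,p)-[240,190])*5; return u[:,1].min(),u[:,1].max(),u[:,0].min(),u[:,0].max()
for n,pos,q,h,d0,d1 in D:
    ax=np.array([.584,.05])
    best=None
    off=h-ring(pos,q,ax,.122,.02)[0]
    zs=np.linspace(.16,.2,401);c=[np.mean(ring(pos,q,ax,z,.01135)[:2])+off for z in zs]
    print(n,'off',off.round(1),'origin above mouth mm',(zs[np.argmin(np.abs(np.array(c)-(d0+d1)/2))]*1000-28-91).round(1))
E
python3 pr2.py
```

```text
b0 off -22.2 origin above mouth mm 66.1
b1 off -21.0 origin above mouth mm 66.5
b2 off -8.8 origin above mouth mm 65.7
b5 off -13.4 origin above mouth mm 65.0
b6 off -12.6 origin above mouth mm 62.0
b9 off -12.7 origin above mouth mm 62.1
```

Run:
```python
from h import *
from fit import proj,S
p=read_camera('side'); save(p,'s10')
a=cv2.imread('pics/s10.png')[150:220,230:330]; cv2.imwrite('pics/s10d.png',cv2.resize(a,None,fx=8,fy=8,interpolation=cv2.INTER_NEAREST))
for h in (0,9.5,48.5,56.5,62,64.5,67.5):
  z=.091+h/1000
  print(h,[((proj(S,[.584,.05,zz])-[230,150])*8).round() for zz in (z,z+.028)])
print((proj(S,[.584,.05,.124])-[230,150])*8)
```

```text
0 [array([320., 390.]), array([317., 326.])]
9.5 [array([319., 368.]), array([315., 304.])]
48.5 [array([314., 279.]), array([310., 212.])]
56.5 [array([313., 260.]), array([309., 192.])]
62 [array([312., 247.]), array([308., 179.])]
64.5 [array([312., 241.]), array([308., 173.])]
67.5 [array([311., 233.]), array([308., 165.])]
[316.05157282 314.70769787]
```

View pics/s10d.png

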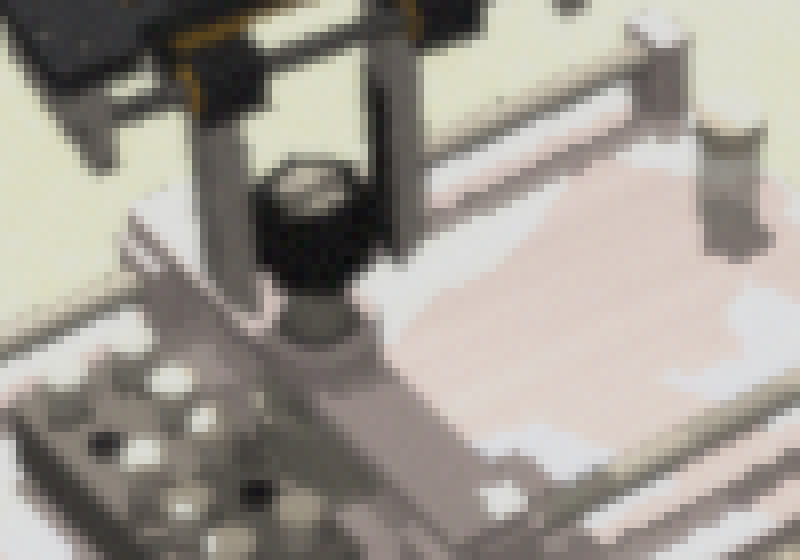

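Run:
```python
import cv2,numpy as np
a=cv2.imread('pics/side0.png')[145:195,285:330]; b=cv2.imread('pics/s10.png')[160:200,250:290]
cv2.imwrite('pics/cmp.png',np.hstack([cv2.resize(a,(450,500),interpolation=cv2.INTER_NEAREST)[:400,:400],cv2.resize(b,(400,400),interpolation=cv2.INTER_NEAREST)]))
```

```text
(no output)
```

View pics/cmp.png

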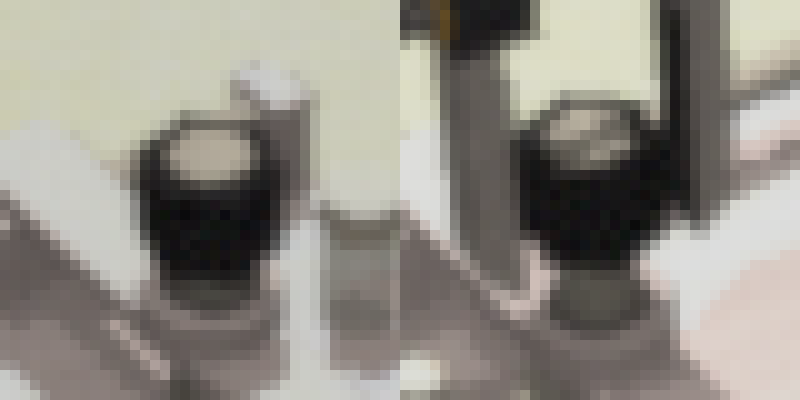

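Request:
jog_arm(
  rows=[
    [36, 0, 0, 0, 0],
    [36, 0, 0, 0, 0],
    [36, 0, 0, 0, 0],
    [36, 0, 0, 0, 7],
    [36, 0, 0, 0, 14],
    [36, 0, 0, 0, 21],
    [36, 0, 0, 0, 28],
    [36, 0, 0, 0, 35],
    [36, 0, 0, 0, 42],
    [36, 0, 0, 0, 49],
    [36, 0, 0, 0, 56],
    [36, 0, 0, 0, 63],
    [36, 0, 0, 0, 70],
    [36, 0, 0, 0, 77],
    [36, 0, 0, 0, 84],
    [36, 0, 0, 0, 90],
    [36, 0, 0, 0, 90],
  ],
)

```text
t: 18.95
eef_pos: [0.5839, 0.0498, 0.1028]
tcp_rot: [0.004, 0.87, 0.494, -0.006]
wrist_force: [2.0, -1.1, -1.4]
finger_gap: 0.383
```

```bash
python3 look.py c1
```

```text
18.95 j6 0.535 [0.5839 0.0498 0.1028] F [ 2.  -1.1 -1.4] M [-0.21 -0.34 -0.01] gap 36.0 yaw 59.2 tilt [-0.38 -0.78]
[([283.5, 217.9, 363.2, 309.4], 0.94)]
disc [ 299  251   48   44 1652] [322.2 272.1]
disc [ 277  274   89   40 1460] [319.2 303.5]
disc [ 236  322  172   26 2602] [328.  337.6]
```

View pics/c1c.png

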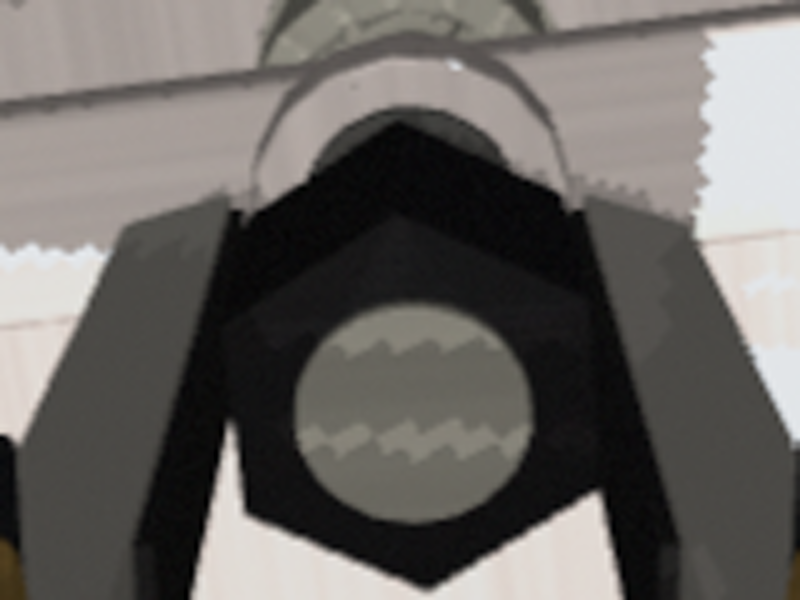

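Request:
jog_arm(
  rows=[
    [36, 0, 0, 0, 7],
    [36, 0, 0, 0, 14],
    [36, 0, 0, 0, 21],
    [36, 0, 0, 0, 28],
    [36, 0, 0, 0, 35],
    [36, 0, 0, 0, 42],
    [36, 0, 0, 0, 49],
    [36, 0, 0, 0, 56],
    [36, 0, 0, 0, 63],
    [36, 0, 0, 0, 70],
    [36, 0, 0, 0, 77],
    [36, 0, 0, 0, 84],
    [36, 0, 0, 0, 90],
    [36, 0, 0, 0, 90],
  ],
)

```text
t: 20.45
eef_pos: [0.5835, 0.05, 0.1027]
tcp_rot: [0.007, 0.965, -0.264, -0.002]
wrist_force: [-0.2, 0.2, -0.3]
finger_gap: 0.384
```

```bash
python3 look.py c2;  python3 - <<'E'
from h import *
p=read_camera('side'); save(p,'s11')
a=cv2.imread('pics/s11.png')[150:220,230:330]; cv2.imwrite('pics/s11d.png',cv2.resize(a,None,fx=8,fy=8,interpolation=cv2.INTER_NEAREST))
E
```

```text
20.45 j6 2.102 [0.5835 0.05   0.1027] F [-0.2  0.2 -0.3] M [ 0.06 -0.02  0.03] gap 36.1 yaw -30.6 tilt [-0.43 -0.75]
[([281.5, 215.5, 359.9, 305.0], 0.73)]
disc [ 298  246   47   44 1643] [321.3 267.6]
disc [ 278  278   87   36 1578] [322.6 303. ]
```

View pics/c2c.png

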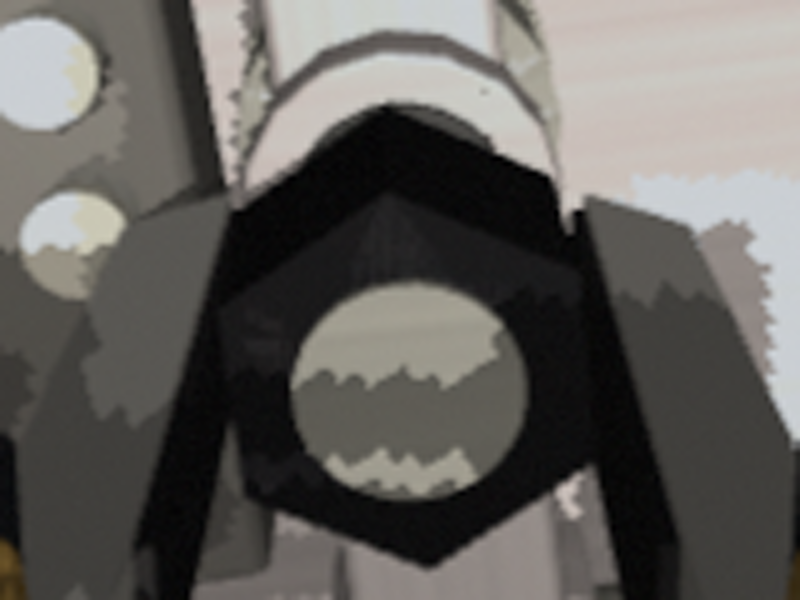

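View pics/s11d.png

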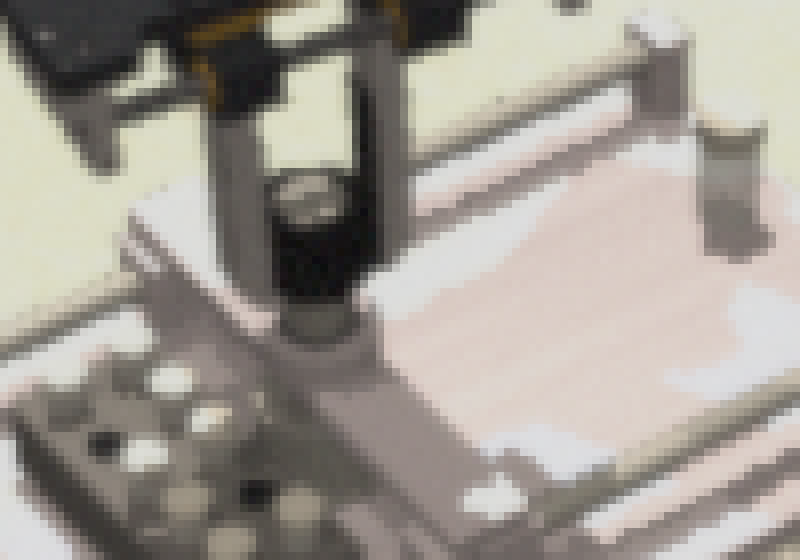

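Request:
jog_arm(
  rows=[
    [52, 0, 0, 0, 0],
    [52, 0, 0, 0, 0],
    [52, 0, 0, 0, 0],
    [52, 0, 0, 0, -8],
    [52, 0, 0, 0, -16],
    [52, 0, 0, 0, -24],
    [52, 0, 0, 0, -32],
    [52, 0, 0, 0, -40],
    [52, 0, 0, 0, -48],
    [52, 0, 0, 0, -56],
    [52, 0, 0, 0, -64],
    [52, 0, 0, 0, -72],
    [52, 0, 0, 0, -80],
    [52, 0, 0, 0, -88],
    [52, 0, 0, 0, -96],
    [52, 0, 0, 0, -104],
    [52, 0, 0, 0, -112],
    [52, 0, 0, 0, -120],
    [52, 0, 0, 0, -120],
  ],
)

```text
t: 22.5
eef_pos: [0.5837, 0.05, 0.103]
tcp_rot: [0.002, 0.71, 0.704, -0.007]
wrist_force: [-0.1, 0.3, -0.2]
finger_gap: 0.557
```

```bash
python3 look.py c3
```

```text
22.5 j6 0.007 [0.5837 0.05   0.103 ] F [-0.1  0.3 -0.2] M [-0.01 -0.19 -0.02] gap 52.3 yaw 89.5 tilt [-0.4  -0.76]
[([283.0, 215.6, 361.1, 305.8], 0.84)]
disc [ 299  249   47   44 1639] [322.1 270.7]
disc [ 199  329  245   19 3738] [321.6 338.5]
```

View pics/c3c.png

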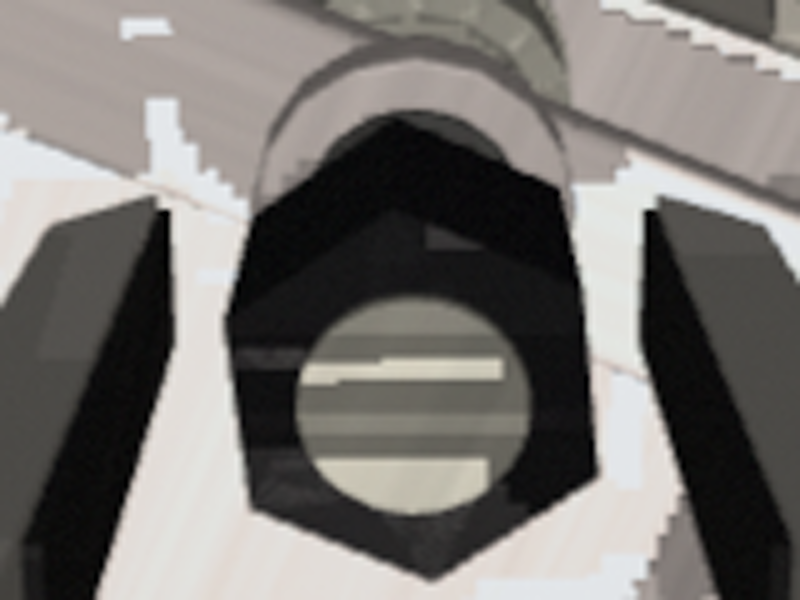

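Request:
jog_arm(
  rows=[
    [52, 0, 0, 0, -8],
    [52, 0, 0, 0, -16],
    [52, 0, 0, 0, -24],
    [52, 0, 0, 0, -32],
    [52, 0, 0, 0, -40],
    [52, 0, 0, 0, -48],
    [52, 0, 0, 0, -56],
    [52, 0, 0, 0, -64],
    [52, 0, 0, 0, -72],
    [52, 0, 0, 0, -80],
    [52, 0, 0, 0, -88],
    [52, 0, 0, 0, -96],
    [52, 0, 0, 0, -104],
    [52, 0, 0, 0, -112],
    [52, 0, 0, 0, -120],
    [52, 0, 0, 0, -120],
    [36, 0, 0, 0, -120],
    [36, 0, 0, 0, -120],
    [36, 0, 0, 0, -120],
  ],
)

```text
t: 24.5
eef_pos: [0.5839, 0.0496, 0.103]
tcp_rot: [-0.005, -0.252, 0.968, -0.006]
wrist_force: [0.9, -1.3, -1.2]
finger_gap: 0.391
```

Request:
jog_arm(
  rows=[
    [36, 0, 0, 0, 0],
    [36, 0, 0, 0, 7],
    [36, 0, 0, 0, 14],
    [36, 0, 0, 0, 21],
    [36, 0, 0, 0, 28],
    [36, 0, 0, 0, 35],
    [36, 0, 0, 0, 42],
    [36, 0, 0, 0, 49],
    [36, 0, 0, 0, 56],
    [36, 0, 0, 0, 63],
    [36, 0, 0, 0, 70],
    [36, 0, 0, 0, 77],
    [36, 0, 0, 0, 84],
    [36, 0, 0, 0, 91],
    [36, 0, 0, 0, 98],
    [36, 0, 0, 0, 105],
    [36, 0, 0, 0, 105],
  ],
)

```text
t: 26.2
eef_pos: [0.5841, 0.05, 0.1027]
tcp_rot: [0.002, 0.614, 0.789, -0.007]
wrist_force: [0.1, 0.6, -1.5]
finger_gap: 0.385
```

```bash
python3 look.py c4
```

```text
26.2 j6 -0.25 [0.5841 0.05   0.1027] F [ 0.1  0.6 -1.5] M [ 0.1  -0.35  0.07] gap 36.2 yaw 104.2 tilt [-0.36 -0.77]
[([283.6, 216.1, 358.6, 303.4], 0.93)]
disc [ 298  247   47   47 1634] [320.8 269.2]
disc [ 277  273   89   41 1782] [320.2 302. ]
disc [ 234  330  170   17 2250] [318.4 338.3]
```

View pics/c4c.png

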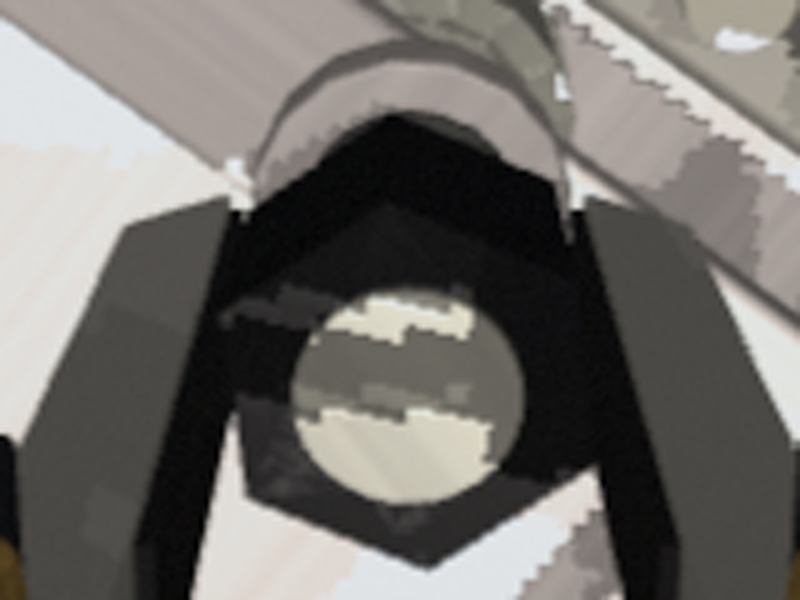

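Request:
jog_arm(
  rows=[
    [36, 0, 0, 0, 7],
    [36, 0, 0, 0, 14],
    [36, 0, 0, 0, 21],
    [36, 0, 0, 0, 28],
    [36, 0, 0, 0, 35],
    [36, 0, 0, 0, 42],
    [36, 0, 0, 0, 49],
    [36, 0, 0, 0, 56],
    [36, 0, 0, 0, 63],
    [36, 0, 0, 0, 70],
    [36, 0, 0, 0, 77],
    [36, 0, 0, 0, 84],
    [36, 0, 0, 0, 91],
    [36, 0, 0, 0, 98],
    [36, 0, 0, 0, 98],
  ],
)

```text
t: 27.8
eef_pos: [0.5837, 0.0495, 0.1027]
tcp_rot: [0.007, 0.998, 0.056, -0.004]
wrist_force: [-0.4, -0.3, -0.2]
finger_gap: 0.383
```

```bash
python3 look.py c5;  python3 - <<'E'
from h import *
p=read_camera('side'); save(p,'s12')
a=cv2.imread('pics/s12.png')[150:220,230:330]; cv2.imwrite('pics/s12d.png',cv2.resize(a,None,fx=8,fy=8,interpolation=cv2.INTER_NEAREST))
E
```

```text
27.8 j6 1.456 [0.5837 0.0495 0.1027] F [-0.4 -0.3 -0.2] M [-0.09  0.01  0.04] gap 36.0 yaw 6.4 tilt [-0.41 -0.81]
[([282.7, 212.5, 359.8, 297.9], 0.89)]
disc [ 299  243   46   43 1539] [321.4 264.3]
disc [ 277  271   89   43 2080] [321.  300.4]
```

View pics/c5c.png

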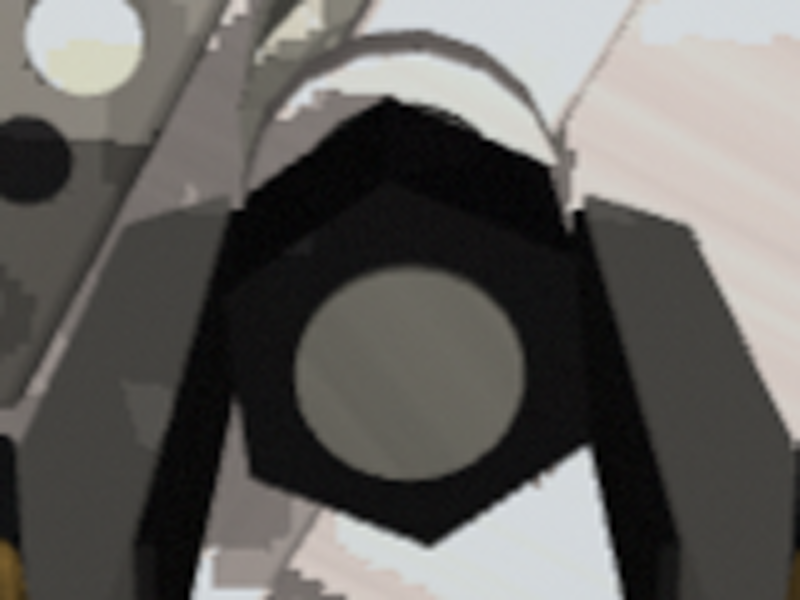

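View pics/s12d.png

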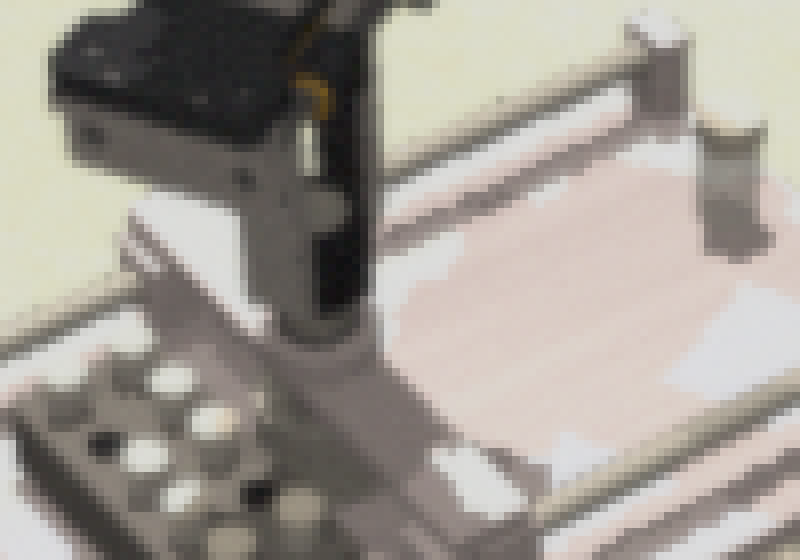

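Request:
jog_arm(
  rows=[
    [30, 0, 0, 0, 0],
    [30, 0, 0, 0, 0],
    [30, 0, 0, 0, 0],
    [30, 0, 0, 0, 0],
    [30, 0, 0, 0, 0],
  ],
  newtons=20,
)

```text
t: 28.45
eef_pos: [0.5838, 0.0495, 0.1029]
tcp_rot: [0.007, 0.998, 0.057, -0.004]
wrist_force: [0.1, -0.7, -0.2]
finger_gap: 0.369
```

Request:
jog_arm(
  rows=[
    [30, 0.7, -1.3, 0, 0],
    [30, 0.7, -1.3, 0, 0],
    [30, 0.7, -1.3, 0, 0],
  ],
)

```text
t: 28.75
eef_pos: [0.5838, 0.0495, 0.1028]
tcp_rot: [0.008, 0.998, 0.056, -0.005]
wrist_force: [-1.8, -4.6, 0.9]
finger_gap: 0.374
```

Request:
jog_arm(
  rows=[
    [30, 0.7, -1.3, 0, 0],
    [30, 0.7, -1.3, 0, 0],
    [30, 0.7, -1.3, 0, 0],
  ],
)

```text
t: 29.05
eef_pos: [0.5837, 0.0495, 0.1028]
tcp_rot: [0.009, 0.998, 0.056, -0.005]
wrist_force: [-0.9, -3.9, -0.1]
finger_gap: 0.373
```

```bash
python3 look.py d1;  python3 - <<'E'
from h import *
p=read_camera('side'); save(p,'s13')
a=cv2.imread('pics/s13.png')[110:290,180:420]; cv2.imwrite('pics/s13d.png',cv2.resize(a,None,fx=3.3,fy=3.3,interpolation=cv2.INTER_NEAREST))
E
```

```text
29.05 j6 1.459 [0.5837 0.0495 0.1028] F [-0.9 -3.9 -0.1] M [-0.81  0.42  0.01] gap 35.1 yaw 6.4 tilt [-0.55 -1.09]
[([283.5, 211.4, 359.3, 300.7], 0.56)]
disc [ 299  244   46   42 1527] [321.9 264.6]
disc [ 279  271   85   43 1982] [320.9 300.7]
```

View pics/d1c.png

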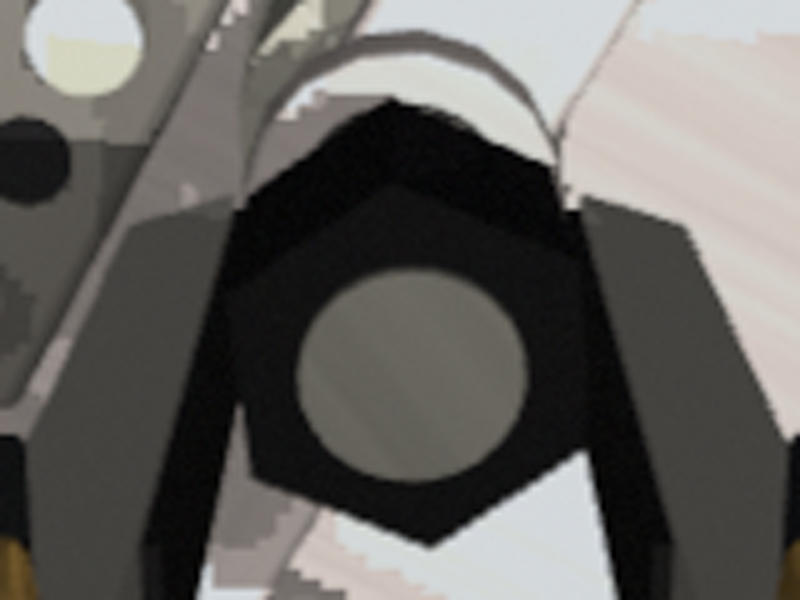

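View pics/s13d.png

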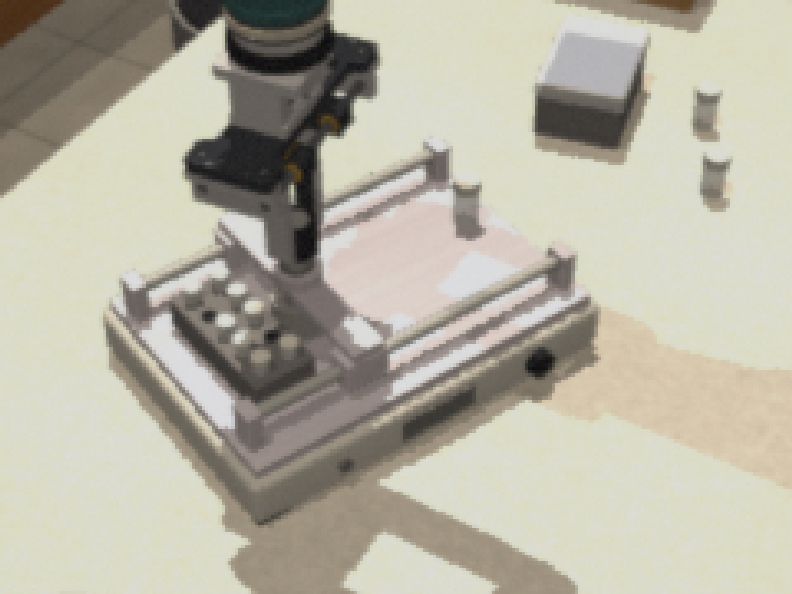

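Request:
jog_arm(
  rows=[
    [37, 0, 0, 0, 0],
    [37, 0, 0, 0, 0],
    [37, 0, 0, 0, -3],
    [37, 0, 0, 0, -5.5],
    [37, 0, 0, 0, -5.5],
    [30, 0, 0, 0, -5.5],
    [30, 0, 0, 0, -5.5],
    [30, 0, 0, 0, -5.5],
    [30, 0, 0, 0, -5.5],
    [30, 0, 0, 0, -5.5],
  ],
)

```text
t: 30.2
eef_pos: [0.5842, 0.0494, 0.1031]
tcp_rot: [0.009, 0.995, 0.104, -0.005]
wrist_force: [1.9, -1.1, 0.3]
finger_gap: 0.362
```

Request:
jog_arm(
  rows=[
    [30, 0.6, -1.2, 0, 0],
    [30, 0.6, -1.2, 0, 0],
    [30, 0.6, -1.2, 0, 0],
  ],
)

```text
t: 30.5
eef_pos: [0.5843, 0.0495, 0.1031]
tcp_rot: [0.01, 0.995, 0.103, -0.006]
wrist_force: [0.7, -4.5, 0.8]
finger_gap: 0.361
```

```bash
python3 look.py d2
```

```text
30.5 j6 1.366 [0.5843 0.0495 0.1031] F [ 0.7 -4.5  0.8] M [-0.86  0.05 -0.03] gap 33.9 yaw 11.8 tilt [-0.52 -1.21]
[([284.8, 213.2, 356.4, 298.6], 0.84)]
disc [ 300  245   45   42 1517] [322.  265.4]
disc [ 280  279   83   35 1837] [321.  301.5]
```

View pics/d2c.png

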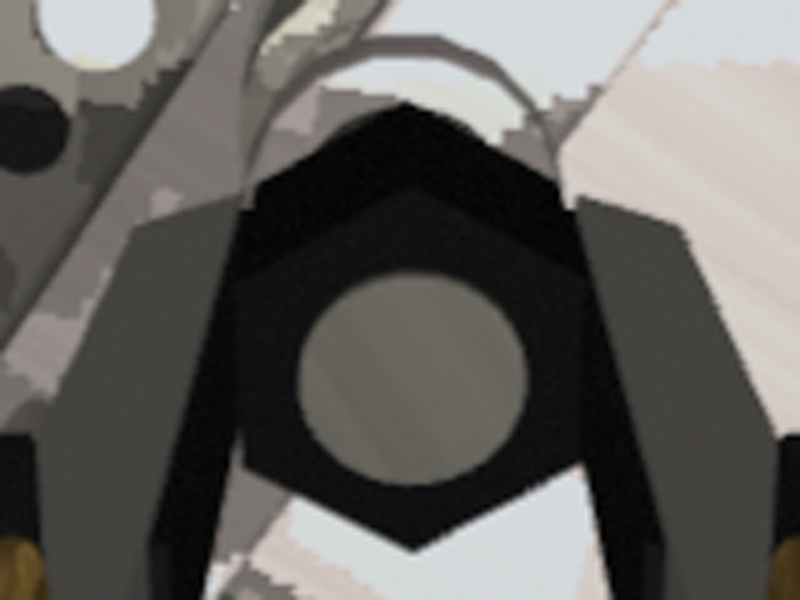

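Request:
jog_arm(
  rows=[
    [30, 0.6, -1.2, 0.2, 5],
    [30, 0.6, -1.2, 0.3, 10],
    [30, 0.6, -1.2, 0.3, 10],
    [30, 0.6, -1.2, 0.3, 10],
  ],
)

```text
t: 31.0
eef_pos: [0.5842, 0.0494, 0.1029]
tcp_rot: [0.012, 1.0, 0.016, -0.005]
wrist_force: [-0.5, -5.6, 1.7]
finger_gap: 0.359
```

Request:
jog_arm(
  rows=[
    [30, 1.7, -2.6, 0, 0],
    [30, 1.7, -2.6, 0, 0],
    [30, 1.7, -2.6, 0, 0],
  ],
)

```text
t: 31.3
eef_pos: [0.5841, 0.0494, 0.1028]
tcp_rot: [0.014, 1.0, 0.015, -0.007]
wrist_force: [-3.6, -7.6, 2.7]
finger_gap: 0.366
```

```bash
python3 look.py d3
```

```text
31.3 j6 1.547 [0.5841 0.0494 0.1028] F [-3.6 -7.6  2.7] M [-1.32  0.62  0.01] gap 34.4 yaw 1.7 tilt [-0.8  -1.59]
[([285.7, 211.5, 360.2, 303.3], 0.82)]
disc [ 301  245   45   42 1514] [322.9 265.6]
disc [ 280  276   83   38 1817] [320.7 301.5]
```

View pics/d3c.png

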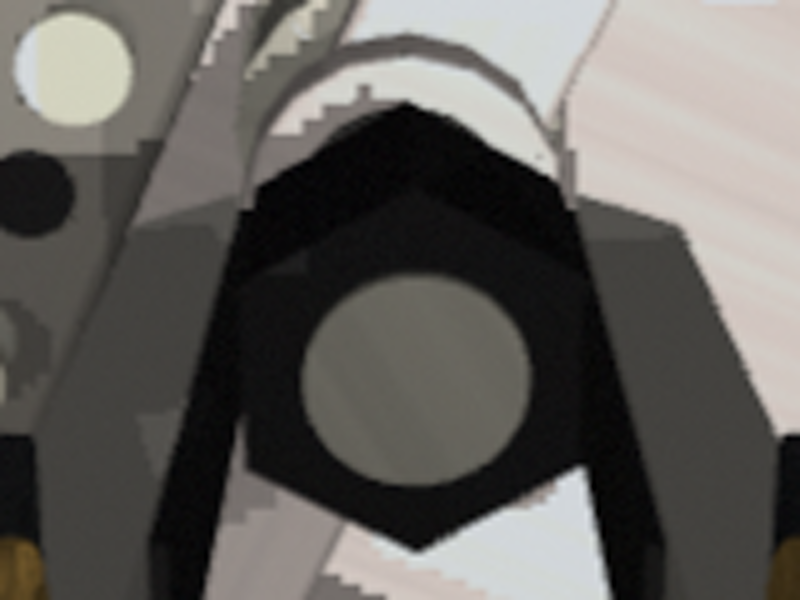

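Run:
```python
from h import *
print(workorder.close_job())
```

```text
the job is handed in; nothing more can be done
None
```

I handed the job in at about 31 s. The bar is home, the bolt is started one turn into the thread, and the gripper is still holding the head at about 20 N.

**What I did**
- I lifted the bolt 30 mm and slid the bar about 115 mm to the stop.
- I lowered the bolt onto the thread, then turned it back about 127° with loose fingers until it dropped.
- I turned it forward about 385° in total, with one regrasp. That is about 370–385° past the drop, because I only know the drop angle to within 15°.

**Last checks**
- **Grip:** the gap is 34 mm, flat on the flats.
- **Bar home:** an 8 N push along the rails, above the 5 N friction, did not move it.
- **Bolt height:** about 48–49 mm above the boss mouth, estimated from the side and wrist pictures. The expected height is 48.5 mm.
- **Rack and vials:** the rack, vial_a, the two bench vials and the tip box looked unmoved in the last side picture. I did not recheck the markers or the centrifuge, but the arm never went near them.

**What failed or disagreed**
- **First grasp missed:** in the pictures the fingers end about 40 mm short of the stated tool point, so they closed above the head. They touched nothing, and I went lower and gripped it.
- **Drop size:** the wrist camera showed a drop of only 3–4 mm. The side camera put the bolt at about 57 mm, which means it had fallen fully. Its later descent of about 8 mm over one turn agrees with the side camera.

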